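# Load a scan carousel from the tile magazine and trigger the scan

## Task

Get the scan carousel ready and start the scan: lay the scanned tiles still lying on the carousel (one or two) in the tray, and put every tile waiting in the magazine flat into a nest of the carousel, one tile to a nest, drawing them out from the bottom of the stack with the slide. With the carousel so loaded, turn it gently by its pins until the white reference ball stands at the pointer on the base, then press the foot switch's pedal right down to its stop and let it up again. Leave the slide pushed fully in, and do not knock over the glue bottle in front.

Things in the scene. Friction and masses are not known exactly. Their poses are not given: they have to be found in the camera images.
- carousel_base: Dark round steel base of the carousel, fixed, 224 mm across, 12.5 mm high; origin on the table under the axis of the disc, z up. From the rim a 22 mm wide arm runs out along the base's -x (roughly towards the robot) and carries the pointer, a small bright stud 158 mm from the axis and 16 mm high. The ball is 'at the pointer' when it lies on the line from the axis to this stud.
- carousel (a joint): Angle in rad through which the disc has turned since the start (0 then, whatever the ball's place), positive counter-clockwise seen from above. Plain bearing with some friction (about 1 N at the pins): it stays where it is left. It can turn several times round either way.
- ref_ball (a point): Centre of the white reference ball, 32 mm across, on a thin post fixed to the aluminium disc; 90 mm from the axis, 78 mm above the table. The disc is 280 mm across, its top 30 mm above the table. Counter-clockwise seen from above, every 90 degrees: ball, nest1, nest2, nest3.
- nest1 (a point): Floor centre of nest1 on the disc, 90 mm from the axis, 30.5 mm above the table; the disc's axes (x from ball to nest2). A nest takes one tile flat, its 70 mm length along the radius, in an 80 x 58 mm space between plastic rails 7 mm high; each long side has a 44 mm gap between two rails in the middle, for the fingers.
- nest2 (a point): Floor centre of nest2, opposite the ball. As nest1.
- nest3 (a point): Floor centre of nest3. As nest1.
- pin0 (a point): Top centre of a smooth upright steel pin for turning the disc by hand, 14 mm thick, from the disc's top (30 mm) up to 68 mm above the table, 120 mm from the axis, on the disc; midway between the ball and nest1.
- pin1 (a point): Top of the like pin midway between nest1 and nest2.
- pin2 (a point): Top of the like pin midway between nest2 and nest3.
- pin3 (a point): Top of the like pin midway between nest3 and the ball.
- magazine: Stack magazine, fixed: base plate 150 x 72 mm, clear side walls, aluminium front and back plates, 64 mm high. Origin on the table under the stack's centre; its x points to its back, the slide is drawn out along its -x (roughly to the robot). Front plate's outer face at x = -40 mm. The tiles lie one on another, lengths along x, walls 1.7 mm off their sides.
- slide (a joint): How far the slide under the stack is drawn out, m: 0 fully in, 0.096 at its outer stop, where the bottom tile, carried in its pocket, is clear of the magazine while the others ride on its raised rear. When the empty slide is pushed home the next tile drops into the pocket. Friction about 1 N; it stays where it is left.
- slide_knob (a point): Grip point of the slide's upright black knob: round, 18 mm thick, from 10 to 49 mm above the table; this point is on its axis, 40 mm high. It moves with the slide, 64 mm in front of the stack's centre when fully in. The pocket is 77 mm long, its floor 10 mm above the table and 44 mm wide, so a tile overhangs 3 mm on either side; sides open, an 11 mm lip in front, a 12.5 mm step behind.
- tile1: White printed test tile with black dots on both faces, 70 (x) x 50 (y) x 14 (z) mm, 60 g; origin at its middle, either face may be up. At the start at the bottom of the stack in the magazine.
- tile2: As tile1; lies above tile1.
- tile3: As tile1; lies on tile2, or is absent.
- scanned_a: A like tile, already scanned; at the start it lies in nest2 on the carousel.
- scanned_b: Another scanned tile, at the start in nest3, or absent.
- tray: Open grey plastic tray, fixed, 180 (x) x 116 (y) mm, 22 mm high, walls and floor 4 mm; origin on the table under its middle.
- foot_switch: Foot switch standing on the table, fixed: dark base 140 x 92 mm; origin on the table under its middle. Its treadle is hinged across the back, 55 mm behind the origin (base's +x) and 24 mm high, and slopes up 0.17 rad to its free front end.
- pedal (a joint): Angle of the treadle, rad: 0 up, 0.16 down on its stop (then nearly level). A spring brings it up again; at the pad about 3.5 N start it and 6.5 N bring it to the stop.
- pedal_pad (a point): Point on the ribbed black rubber of the treadle at which to press, on the middle line, 88 mm in front of the hinge; about 44 mm above the table when up, 14 mm lower when down. The treadle is 74 mm wide there and runs on 26 mm beyond this point.
- glue: Small loose glue bottle, 31 mm across, 94 mm high, standing on the table; a bystander. Origin at the centre of its underside.

How it is judged:
By the outcome, as a careful person would: the job done as asked, in the order asked, and still so for the second after the job is handed in, with the robot touching nothing.
Of tile3, scanned_b only 1 to 2 are there at a start; the rules pass over those that are not, and their reading is None.
At some moment in a run one of scanned_a, scanned_b may be knocked a few centimetres aside while the robot is not near it.
Once in a run the grip may slacken for a moment while it holds something.
It also fails if it takes over 210 s, if anything falls off the work surface, if the arm or the gripper's body presses on something with over 40 N, if the wrist force passes 120 N, or if a joint passes its speed limit or range.

## Robot

A 6-joint arm with a two-finger parallel gripper is mounted at the origin on a cart in front of the work surface, level with it; the furniture and walls round the work are solid. World frame = base frame: x ahead of the robot, y to its left, z up, the work surface at z = 0. Lengths are in m, angles in rad, forces in N, time in s.
With the tool pointing down it reaches from about 0.35 to 0.975 m from the base axis. Payload 4.9 kg.
Tool frame: the origin (TCP) lies at the very end of the fingers, on their centre line; the grasp point (between the pads) lies 19 mm behind it (pinch_z is the distance from the TCP to the grasp point, in m); z points along the fingers, y is the line along which they close (so a half turn about z gives the same grasp; the last joint's range is limited). The gripper opens to 85 mm and grips with 20 to 120 N. Pads are 22 mm wide; open, the fingers measure 114 mm over their backs; the gripper's body (76 mm by 85 mm) begins 54 mm behind the grasp point. The pads swing forward as they close: fully open they stand 13 mm farther back than shut.
Start: joints at [1.065, 0.053, 1.613, -0, 1.476, -0.119], TCP at [0.236, 0.579, 0.231] pointing down, gripper open.
Joint ranges: [-3.01, 3.01], [-1.01, 2.22], [0.06, 2.58], [-1.02, 4.17], [0.09, 2.62], [-3.14, 3.14]. Speed limits (rad/s): [2.57, 2.57, 3.14, 3.14, 3.14, 3.14].

## Interface

Orientations are given as a unit quaternion [w, x, y, z].
In Python, from plant import * gives the robot as it stands. The module is installed in compiled form; this text tells all that it offers.
- The arm moves only by the tool play_rows, never from a script. Its arguments are lists of equal length, an entry for each row: "linear": the shift along the world's x, y, z in m, a list of three; "turn": the turn about the world's z in degrees. A call has 1 to 8 rows; each row shifts and turns the commanded pose from where the row before left it; what a row does not reach is not made up. A row lasts 1/8 s, in which the tool goes at most 62.5 mm and 10.7 degrees, less where a joint would pass 70% of its speed; a pose out of reach is approached as far as the arm can. A call is refused whole if a number of a shift passes 0.0625 or a number of a turn 10.7, either way. A call with a gripper value outside its range is refused whole. "hand" is the finger opening in m, from 0 to 0.0854, set as the call begins (left out, the last holds). The fingers move at their own pace and stop on an object; the grip force is fixed at half the most. Time passes only in rows, so rows that do not move let the fingers close. It gives the time, the measured TCP pose, the force, the opening and the grip force at its end, in the units of the state.
- state(): the state, without advancing time (a new reading comes with each control period).
- grab_frame(name): name is "side" or "top"; returns the picture (420x560x3 uint8, red, green, blue); there is no depth.
- camera_info(name): a dict with "camera_matrix" (3x3 intrinsics, pixels), "origin" and "attitude" of the camera in the world. Camera axes: x right, y down, z forward; pixel columns grow to the right and rows downward; lengths in m; the calibration is good to about 2 mm. A picture is of the moment at which its call begins. camera_info takes no time and is no camera call.
- job_done(): hands the job in; it is judged then, once.
Trained networks look in the newest picture that a camera, given by its name, has taken for a name from the list of things; names that differ only in an ending like _2 or _b are one class to them, and where a whole thing is asked for, a point or a joint stands for the part that bears it (a point fixed in the world has none). Each returns a list of dicts, best first, with "p" (0 to 1); they miss things now and then, are a little off and sometimes report something else, mostly with a low value. They report only what shows in the picture. A call takes as long as a camera call.
- trace(camera, thing): "region" (420x560 bool, what is visible of it) and "location" ([column, row] in pixels, amid what is visible of it).
The state is a dict: "time": time; "joint_pos": joint angles; "joint_vel": joint speeds; "joint_efforts": joint torques, N m; "tool_pos": TCP position; "tool_rot": TCP orientation; "contact_force": force on the tool from outside, world axes, zero at the start; "ft_torque": the same for the moment, N m; "gripper_width": opening from 0.0 (shut) to 1.0 (fully open); "grasp_force": force on a finger pad.
Only numpy, scipy, OpenCV 4.12 (cv2) and the standard library are available. Lean on these libraries where they do the work, as an engineer would, in place of code of your own. Each camera call takes 0.05 s, during which the arm holds its last target. There are 200 camera calls.

## Working session

There is one attempt and no reset: what is moved stays moved. The work goes in short steps, Python scripts to look and compute and a tool call to move; the robot and the scene stay as the last step left them, time stands still between calls to the robot, and variables do not carry over. Pictures are saved under pics/ and viewed, at most 14 in all, crops included, and the job is handed in when it is done.

Besides the shell and the picture viewer there is one more tool, called after "Emit:" by a JSON object that holds its "fn" and its "kwargs". play_rows: Moves the arm, as the interface text tells. Its arguments: {"type":"object","properties":{"linear":{"type":"array","items":{"type":"array","items":{"type":"number"}}},"turn":{"type":"array","items":{"type":"number"}},"hand":{"type":"number"}},"required":["linear","turn"]}

```bash
mkdir -p pics; cat > h.py <<'E'
from plant import *
import numpy as np, cv2
from scipy.spatial.transform import Rotation as R
def cam(n):
    c=camera_info(n); q=np.array(c["attitude"],float)
    Rm=q if q.shape==(3,3) else R.from_quat([q[1],q[2],q[3],q[0]]).as_matrix()
    return np.array(c["camera_matrix"]),np.array(c["origin"]),Rm
def ray(n,px,z):
    K,o,Rm=cam(n); d=Rm@np.linalg.solve(K,[px[0],px[1],1.]); return (o+d*(z-o[2])/d[2])[:2]
def proj(n,p):
    K,o,Rm=cam(n); v=K@(Rm.T@(np.array(p,float)-o)); return v[:2]/v[2]
def snap(n,f):
    im=grab_frame(n); cv2.imwrite(f"pics/{f}.png",im[:,:,::-1]); return im
E
python3 - <<'E'
from h import *
for n in("top","side"):
    snap(n,n+"0"); print(n,camera_info(n))
print(state())
for n in("top","side"):
  for t in ["carousel_base","carousel","ref_ball","magazine","slide_knob","tile1","scanned_a","tray","foot_switch","pedal_pad","glue","pin0"]:
    for d in trace(n,t)[:4]:
        if d["p"]>.3: print(n,t,round(d["p"],2),np.round(d["location"]),d["region"].sum())
E
```

```text
top {'camera_matrix': array([[516.60218038,   0.        , 270.33895965],
       [  0.        , 516.60218038, 218.30395615],
       [  0.        ,   0.        ,   1.        ]]), 'origin': array([ 0.42743485, -0.10218485,  1.15156125]), 'attitude': array([ 0.02933106, -0.70489007,  0.70737104, -0.04354181])}
side {'camera_matrix': array([[384.10318767,   0.        , 277.35375183],
       [  0.        , 384.10318767, 212.13748929],
       [  0.        ,   0.        ,   1.        ]]), 'origin': array([0.40443681, 0.55318968, 0.65956662]), 'attitude': array([ 0.04592378, -0.07780508,  0.9078914 , -0.40935387])}
{'time': 0.1, 'joint_pos': array([ 1.06500301e+00,  5.33225635e-02,  1.61418946e+00,  1.84425179e-05,
        1.47602535e+00, -1.19003725e-01]), 'joint_vel': array([ 0.00265458,  0.0006263 , -0.00451985,  0.00217225, -0.00122669,
        0.00015846]), 'joint_efforts': array([-1.73879348e-04, -3.94906855e+01, -3.71361673e+01, -8.92361231e-05,
        3.90304936e-03, -6.75008081e-06]), 'tool_pos': array([0.23547263, 0.57831458, 0.23014673]), 'tool_rot': array([-3.07581273e-04,  1.921
[... 762 characters left out ...]
.86 [233. 216.] 11415
side carousel_base 0.7 [192. 336.] 1248
side carousel_base 0.47 [337. 243.] 125
side carousel 0.63 [266. 252.] 8076
side ref_ball 0.79 [264. 251.] 8201
side ref_ball 0.36 [300. 152.] 542
side magazine 0.68 [216. 342.] 3345
side slide_knob 0.98 [193. 334.] 1226
side slide_knob 0.58 [300. 152.] 552
side tile1 0.98 [226. 327.] 859
side tile1 0.46 [251. 212.] 480
side scanned_a 0.68 [250. 214.] 466
side scanned_a 0.64 [299. 225.] 541
side scanned_a 0.4 [265. 254.] 7896
side tray 0.77 [294. 182.] 2067
side foot_switch 0.69 [264. 252.] 8008
side foot_switch 0.61 [299. 159.] 1116
side pedal_pad 0.97 [303. 152.] 524
side glue 0.71 [345. 304.] 485
side pin0 0.79 [266. 252.] 8055
```

View pics/top0.png

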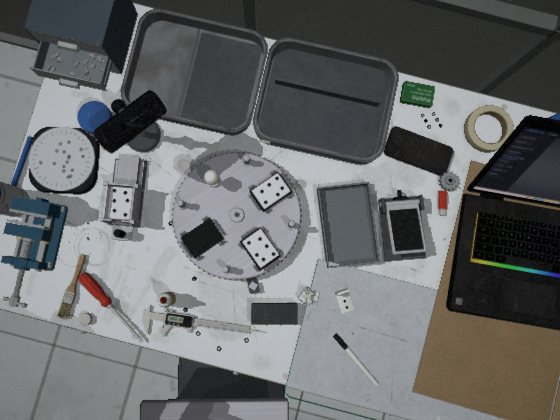

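View pics/side0.png

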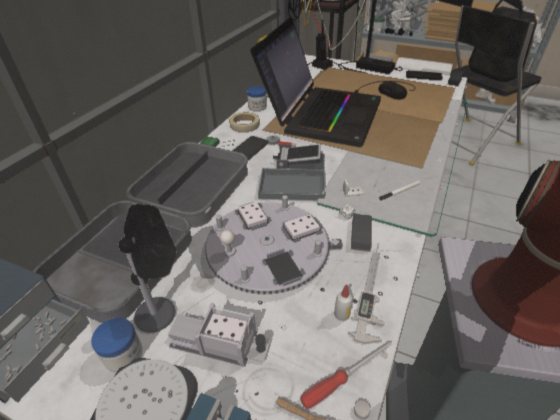

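Top view: carousel hub at about (237,215), ball (212,177), empty nest1 (204,237), tiles in nest2 (262,248) and nest3 (269,191), magazine (122,195), tray (348,223), foot switch (405,225), glue (167,299). Next I'll enlarge the picture and compute positions.

```bash
python3 - <<'E'
from h import *
im=cv2.imread("pics/top0.png")
a=cv2.resize(im[135:315,85:265],None,fx=4,fy=4,interpolation=cv2.INTER_CUBIC)[:600]
a=cv2.resize(im[140:290,95:300],None,fx=3.9,fy=3.9,interpolation=cv2.INTER_CUBIC); cv2.imwrite("pics/c1.png",a)
b=cv2.resize(im[165:315,240:440],None,fx=4,fy=4,interpolation=cv2.INTER_CUBIC); cv2.imwrite("pics/c2.png",b)
for n,p,z in [("hub",(237,215),.035),("ball",(212,177),.078),("tileA",(262,248),.044),("tileB",(269,191),.044),("mag",(123,190),.064),("tray",(348,223),.011),("glue",(166,300),.094),("pad",(405,225),.04),("ptr",(254,286),.016)]:
    print(n,ray("top",p,z).round(4))
E
```

```text
hub [ 0.5503 -0.0525]
ball [ 0.6261 -0.0018]
tileA [ 0.4781 -0.1066]
tileB [ 0.6015 -0.1221]
mag [0.601  0.1873]
tray [ 0.5345 -0.2982]
glue [0.3717 0.0876]
pad [ 0.5271 -0.4173]
ptr [ 0.3967 -0.089 ]
```

View pics/c1.png

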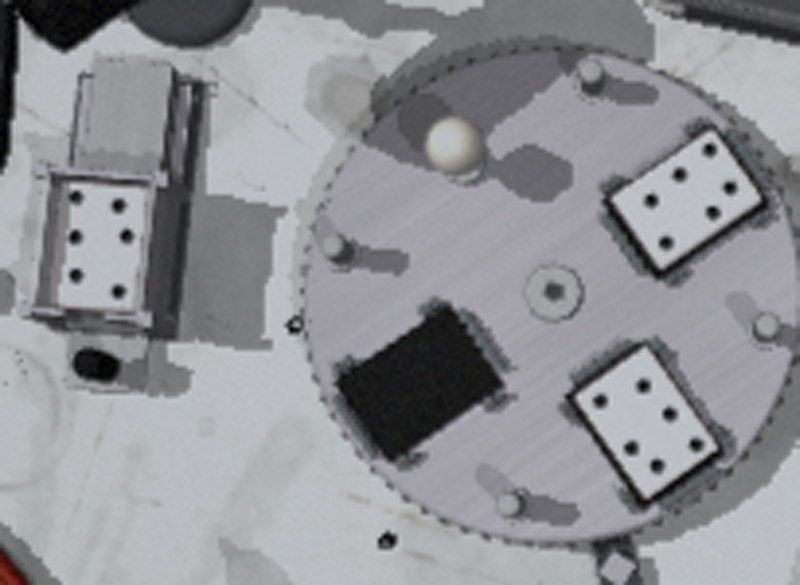

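View pics/c2.png

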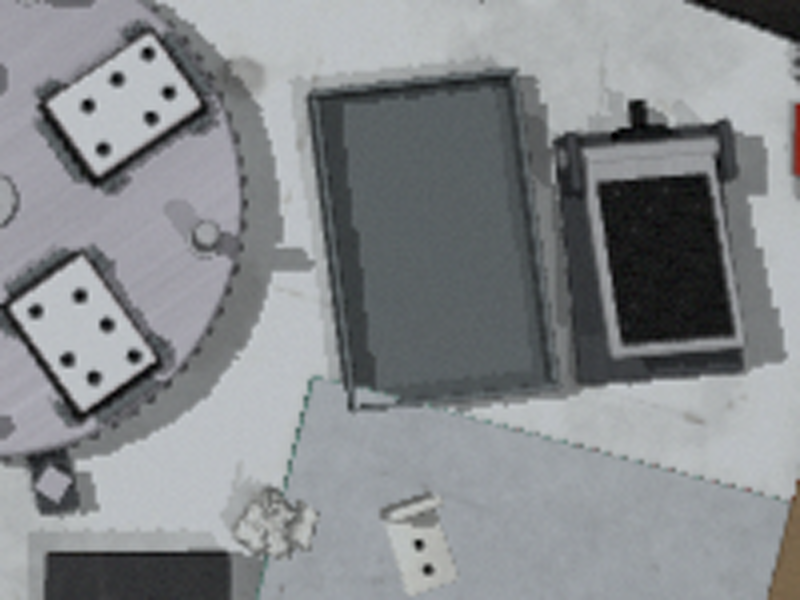

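Crops: pins at (592,72), (340,247), (513,502), (768,327), stud (618,568), knob (96,362); tray and foot switch have clear corners. I'll fit poses from these.

```bash
python3 - <<'E'
from h import *
f1=lambda u,v:((u+.5)/3.9-.5+95,(v+.5)/3.9-.5+140)
f2=lambda u,v:((u+.5)/4-.5+240,(v+.5)/4-.5+165)
pins=np.array([ray("top",f1(*p),.068) for p in [(340,247),(513,502),(768,327),(592,72)]])
c=pins.mean(0); print("axis",c,"hub",ray("top",f1(553,291),.037),"r",np.linalg.norm(pins-c,axis=1).round(4))
a=np.degrees(np.arctan2(*(pins-c).T[::-1]));print("pin ang",a, "->disc angle",[(x-45-90*i+540)%360-180 for i,x in enumerate(a)])
b=ray("top",f1(453,145),.078)-c; print("ball",b+c,np.linalg.norm(b),np.degrees(np.arctan2(b[1],b[0])))
s=ray("top",f1(618,568),.016)-c; print("stud",s+c,np.linalg.norm(s),np.degrees(np.arctan2(s[1],s[0])))
def rect(n,P,f,z):
    Q=np.array([ray("top",f(*p),z) for p in P]); 
    e=[np.linalg.norm(Q[i]-Q[i-1]) for i in range(4)]
    d=(Q[1]-Q[0]+Q[2]-Q[3]); d2=Q[2]-Q[1]+Q[3]-Q[0]
    print(n,"ctr",Q.mean(0).round(4),"edges",np.round(e,4),"dir",np.degrees(np.arctan2(d[1],d[0])).round(1),np.degrees(np.arctan2(d2[1],d2[0])).round(1))
rect("B",[(607,200),(708,127),(766,200),(660,273)],f1,.0445)
rect("A",[(570,398),(645,345),(718,450),(648,502)],f1,.0445)
rect("stack38",[(65,182),(150,182),(143,313),(58,305)],f1,.038)
rect("stack52",[(65,182),(150,182),(143,313),(58,305)],f1,.052)
rect("tray",[(312,95),(515,72),(559,383),(352,408)],f2,.022)
print("knob",ray("top",f1(96,362),.049))
for z in (.04,.05): rect("pad",[(598,182),(715,172),(737,338),(622,347)],f2,z)
rect("treadle",[(585,150),(718,142),(742,348),(614,358)],f2,.04)
g=np.array([166,298]);print("glue top",ray("top",g,.094))
for n in ("top","side"):
  r=trace(n,"glue")
  for d in r[:1]:
    v,u=np.nonzero(d["region"]); print(n,u.min(),u.max(),v.min(),v.max())
for n in("tile1",):
  d=trace("side",n)[0]; v,u=np.nonzero(d["region"]); print(u.min(),u.max(),v.min(),v.max())
im=cv2.imread("pics/side0.png"); cv2.imwrite("pics/c3.png",cv2.resize(im[265:385,160:370],None,fx=3.8,fy=3.8,interpolation=cv2.INTER_CUBIC))
E
```

```text
axis [ 0.55115588 -0.05303194] hub [ 0.55177062 -0.05136375] r [0.1173 0.1182 0.1181 0.1194]
pin ang [  79.5085142   169.59026156 -101.08005292  -10.02126185] ->disc angle [np.float64(34.508514204533526), np.float64(34.590261555296934), np.float64(33.919947079840654), np.float64(34.97873814743622)]
ball [0.62650784 0.00078629] 0.09259762194423822 35.53535901424293
stud [ 0.39826555 -0.08703723] 0.156626350321177 -167.46059805553963
B ctr [ 0.6017 -0.125 ] edges [0.0503 0.0697 0.0522 0.0718] dir -54.7 -143.2
A ctr [ 0.4776 -0.1024] edges [0.0713 0.0505 0.0703 0.0477] dir -54.3 -144.3
stack38 ctr [0.5777 0.1972] edges [0.0688 0.047  0.0733 0.047 ] dir -92.8 178.3
stack52 ctr [0.5758 0.1935] edges [0.0679 0.0464 0.0724 0.0464] dir -92.8 178.3
tray ctr [ 0.5308 -0.2968] edges [0.1738 0.1139 0.1735 0.1145] dir -83.5 -173.5
knob [0.51203819 0.19703719]
pad ctr [ 0.5173 -0.4205] edges [0.0903 0.0645 0.0909 0.0628] dir -85.5 -173.9
pad ctr [ 0.5165 -0.4177] edges [0.0895 0.0639 0.0901 0.0622] dir -85.5 -173.9
treadle ctr [ 0.523  -0.4189] edges [0.1139 0.0732 0.1127 0.0699] dir -86.2 -174.5
glue top [0.37566915 0.08762428]
top 158 175 292 306
side 334 352 285 321
205 246 314 341
```

View pics/c3.png

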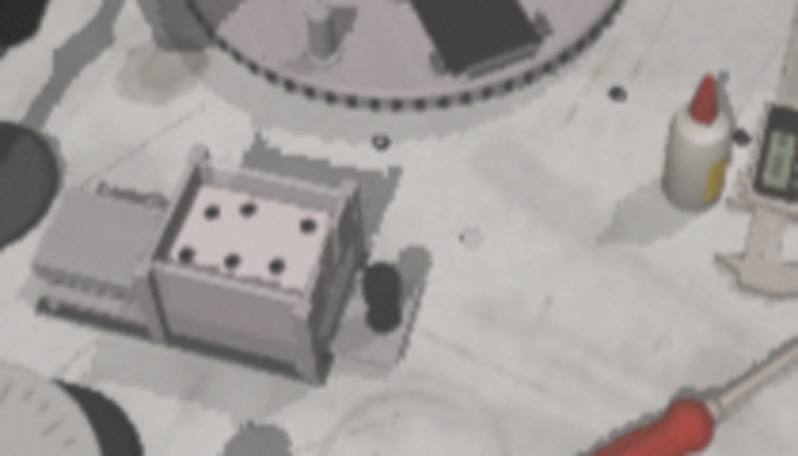

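Emit:
{"fn": "play_rows", "kwargs": {"linear": [[0.02, -0.057, 0], [0.02, -0.057, 0], [0.02, -0.057, 0], [0.02, -0.057, 0], [0.02, -0.057, 0], [0.02, -0.057, 0], [0.02, -0.057, 0], [0.02, -0.057, 0]], "turn": [-10.3, -10.3, -10.3, -10.3, -10.3, -10.3, -10.3, -10.3], "hand": 0.0854}}

```text
time: 2.45
tool_pos: [0.3961, 0.121, 0.2317]
tool_rot: [0.0, 0.793, 0.61, 0.001]
contact_force: [1.7, -0.1, -0.7]
gripper_width: 1.001
grasp_force: 0.0
```

Emit:
{"fn": "play_rows", "kwargs": {"linear": [[0.02, -0.057, -0.02], [0.02, -0.057, -0.03], [0.02, -0.057, -0.03], [0.02, -0.057, -0.02], [0, 0, 0], [0, 0, 0]], "turn": [-10.3, -10.3, -10.3, -10.3, 0, 0]}}

```text
time: 3.2
tool_pos: [0.4721, -0.0948, 0.1365]
tool_rot: [-0.0, 0.956, 0.294, -0.0]
contact_force: [-0.2, 0.2, -0.5]
gripper_width: 1.006
grasp_force: 0.0
```

```bash
cat >> h.py <<'E'
def st():
    s=state(); w,x,y,z=s["tool_rot"]; m=R.from_quat([x,y,z,w]).as_matrix()
    print("t",round(s["time"],2),"tcp",s["tool_pos"].round(4),"yaw",np.degrees(np.arctan2(m[1,1],m[0,1])).round(2),"q6",round(s["joint_pos"][5],2),"F",np.round(s["contact_force"],1),"w",round(s["gripper_width"],3),"g",round(float(s["grasp_force"]),1))
    return s
E
python3 -c "
from h import *
st()
print([proj('top',(x,y,.0445)).round() for x,y in((.4776,-.1024),(.6017,-.125))])
snap('top','t1');
for d in trace('top','scanned_a')[:4]: print(round(d['p'],2),d['location'],ray('top',d['location'],.0445))
for d in trace('side','scanned_a')[:4]: print(round(d['p'],2),d['location'],ray('side',d['location'],.0445))
# stack height by triangulation
from scipy.optimize import least_squares
r=least_squares(lambda p:np.r_[proj('top',p)-(121.7,203),proj('side',p)-(225.8,328.2)],[.576,.194,.05]);print(r.x,r.fun)
r=least_squares(lambda p:np.r_[proj('top',p)-(347.5,225),proj('top',p)-(347.5,225)],[.5,-.3,.02])
"
```

```text
t 3.2 tcp [ 0.4721 -0.0948  0.1365] yaw -55.76 q6 0.62 F [-0.2  0.2 -0.5] w 1.006 g 0.0
[array([260., 248.]), array([270., 191.])]
0.9 [270.4, 190.4] [ 0.60275006 -0.12513549]
0.68 [249.7, 214.3] [ 0.60591234 -0.11393208]
0.64 [299.4, 225.4] [ 0.48229268 -0.09425193]
0.4 [265.1, 254.2] [0.54292758 0.00709656]
[0.57645304 0.19488458 0.04391466] [-0.04336783 -0.25639145  0.21703192  0.02723495]
```

Emit:
{"fn": "play_rows", "kwargs": {"linear": [[0.005, -0.008, -0.02], [0, 0, -0.025], [0, 0, -0.025], [0, 0, -0.02], [0, 0, -0.016], [0, 0, 0], [0, 0, 0]], "turn": [0, 0, 0, 0, 0, 0, 0], "hand": 0.072}}

```text
time: 4.22
tool_pos: [0.4778, -0.1028, 0.0314]
tool_rot: [0.001, 0.956, 0.295, 0.001]
contact_force: [-0.5, 0.2, -0.4]
gripper_width: 0.839
grasp_force: 0.0
```

Emit:
{"fn": "play_rows", "kwargs": {"linear": [[0, 0, 0], [0, 0, 0], [0, 0, 0], [0, 0, 0], [0, 0, 0], [0, 0, 0], [0, 0, 0]], "turn": [0, 0, 0, 0, 0, 0, 0], "hand": 0.03}}

```text
time: 5.1
tool_pos: [0.4784, -0.1033, 0.0319]
tool_rot: [0.001, 0.956, 0.294, 0.001]
contact_force: [0.0, -0.0, 6.0]
gripper_width: 0.564
grasp_force: 62.6
```

```bash
python3 -c "
from h import *
st()"
```

```text
t 5.1 tcp [ 0.4784 -0.1033  0.0319] yaw -55.77 q6 0.61 F [ 0. -0.  6.] w 0.564 g 62.6
```

Emit:
{"fn": "play_rows", "kwargs": {"linear": [[0, 0, 0.015], [0, 0, 0.025], [0, 0, 0.03], [0, -0.03, 0.01], [0.005, -0.05, 0], [0.005, -0.05, 0], [0, -0.05, 0], [0, -0.019, 0]], "turn": [0, 0, 0, -5.7, -7, -7, -8, 0]}}

```text
time: 6.1
tool_pos: [0.4868, -0.3041, 0.111]
tool_rot: [0.0, 0.998, 0.056, 0.0]
contact_force: [0.7, 0.6, -0.6]
gripper_width: 0.566
grasp_force: 62.0
```

Emit:
{"fn": "play_rows", "kwargs": {"linear": [[0, 0, -0.03], [0, 0, -0.03], [0, 0, -0.025], [0, 0, -0.015], [0, 0, -0.004], [0, 0, 0], [0, 0, 0]], "turn": [0, 0, 0, 0, 0, 0, 0]}}

```text
time: 6.98
tool_pos: [0.4879, -0.3023, 0.0075]
tool_rot: [0.001, 0.998, 0.057, 0.001]
contact_force: [-0.1, -0.4, 0.3]
gripper_width: 0.564
grasp_force: 62.0
```

```bash
python3 -c "
from h import *
st(); snap('top','t2')"
```

```text
t 6.97 tcp [ 0.4879 -0.3023  0.0075] yaw -83.44 q6 0.77 F [-0.1 -0.4  0.3] w 0.564 g 62.0
```

View pics/t2.png

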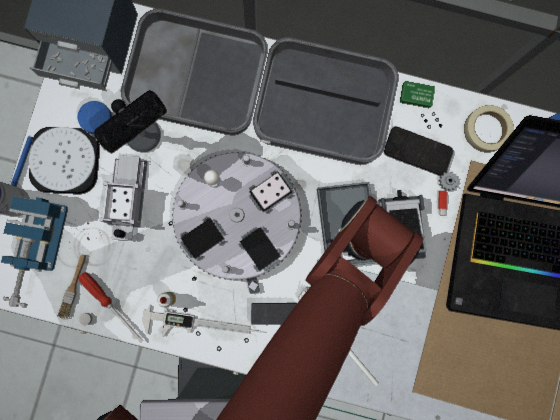

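The tile is in the tray; nest2 (262,248) is empty, nest3 tile still at (269,191). Release, go to nest3.

Emit:
{"fn": "play_rows", "kwargs": {"linear": [[0, 0, -0.001], [0, 0, 0], [0, 0, 0], [0, 0, 0.02], [0, 0, 0.04], [0, 0, 0.05], [0, 0, 0.02]], "turn": [0, 0, 0, 0, 0, 0, 0], "hand": 0.066}}

```text
time: 7.9
tool_pos: [0.489, -0.3033, 0.1409]
tool_rot: [0.003, 0.998, 0.057, 0.003]
contact_force: [-0.3, -0.6, 0.2]
gripper_width: 0.773
grasp_force: 0.0
```

Emit:
{"fn": "play_rows", "kwargs": {"linear": [[0.02, 0.03, 0], [0.02, 0.03, 0], [0.02, 0.03, 0], [0.02, 0.03, 0], [0.02, 0.03, 0], [0.014, 0.027, 0], [0, 0, 0], [0, 0, 0]], "turn": [-10.3, -10.3, -10.3, -10.3, -10.3, -10.4, 0, 0], "hand": 0.072}}

```text
time: 8.9
tool_pos: [0.6007, -0.1251, 0.1353]
tool_rot: [0.0, 0.886, -0.464, -0.0]
contact_force: [0.8, -0.1, 0.2]
gripper_width: 0.841
grasp_force: 0.0
```

```bash
python3 -c "
from h import *
st(); snap('top','t3'); snap('side','s3')
for c in('top','side'):
  for d in trace(c,'scanned_a')[:4]:
    for z in (.0445,.018): print(c,round(d['p'],2),d['location'],z,ray(c,d['location'],z),d['region'].sum())"
```

```text
t 8.9 tcp [ 0.6007 -0.1251  0.1353] yaw -145.26 q6 2.21 F [ 0.8 -0.1  0.2] w 0.841 g 0.0
top 0.97 [350.6, 242.8] 0.0445 [ 0.48856117 -0.29715974] 721
top 0.97 [350.6, 242.8] 0.018 [ 0.49002436 -0.3018269 ] 721
top 0.85 [265.2, 198.7] 0.0445 [ 0.58461629 -0.11380343] 297
top 0.85 [265.2, 198.7] 0.018 [ 0.58837878 -0.11408155] 297
top 0.62 [405.3, 225.4] 0.0445 [ 0.52580527 -0.41664484] 1855
top 0.62 [405.3, 225.4] 0.018 [ 0.52815999 -0.42417215] 1855
side 0.74 [308.8, 181.9] 0.0445 [ 0.48062607 -0.26480602] 398
side 0.74 [308.8, 181.9] 0.018 [ 0.48390866 -0.30004917] 398
side 0.64 [252.0, 211.6] 0.0445 [ 0.60266825 -0.12444643] 497
side 0.64 [252.0, 211.6] 0.018 [ 0.611209   -0.15364222] 497
side 0.47 [301.3, 159.8] 0.0445 [ 0.5142239 -0.3659218] 1101
side 0.47 [301.3, 159.8] 0.018 [ 0.51895405 -0.4055215 ] 1101
side 0.32 [301.6, 150.7] 0.0445 [ 0.51973923 -0.41376655] 578
side 0.32 [301.6, 150.7] 0.018 [ 0.52470701 -0.45542763] 578
```

View pics/s3.png

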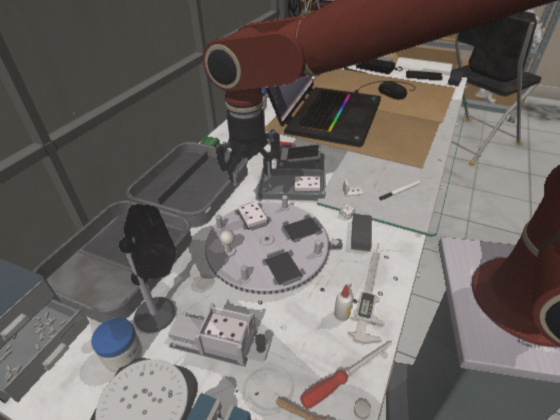

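Tile A lies flat in the tray (309,182); tile B is still in nest3 (252,212). Descend on it.

Emit:
{"fn": "play_rows", "kwargs": {"linear": [[0.001, 0, -0.025], [0, 0, -0.025], [0, 0, -0.025], [0, 0, -0.018], [0, 0, -0.01], [0, 0, 0], [0, 0, 0]], "turn": [0, 0, 0, 0, 0, 0, 0]}}

```text
time: 9.98
tool_pos: [0.6029, -0.1251, 0.0335]
tool_rot: [-0.0, 0.886, -0.465, 0.001]
contact_force: [0.0, 0.1, -0.3]
gripper_width: 0.839
grasp_force: 0.0
```

Emit:
{"fn": "play_rows", "kwargs": {"linear": [[0, 0, 0], [0, 0, 0], [0, 0, 0], [0, 0, 0], [0, 0, 0], [0, 0, 0]], "turn": [0, 0, 0, 0, 0, 0], "hand": 0.03}}

```text
time: 10.72
tool_pos: [0.6033, -0.1251, 0.034]
tool_rot: [-0.0, 0.886, -0.465, 0.001]
contact_force: [0.1, -0.1, 6.3]
gripper_width: 0.563
grasp_force: 62.4
```

Emit:
{"fn": "play_rows", "kwargs": {"linear": [[0, 0, 0.015], [0, 0, 0.025], [0, 0, 0.03], [0, -0.02, 0.01], [-0.01, -0.04, 0], [-0.01, -0.04, 0], [-0.008, -0.04, 0], [0, -0.027, 0]], "turn": [0, 0, 0, 10.3, 10.3, 10.3, 10.3, 10.3]}}

```text
time: 11.72
tool_pos: [0.5731, -0.2933, 0.1126]
tool_rot: [-0.0, 1.0, -0.031, -0.0]
contact_force: [0.4, 1.2, -0.9]
gripper_width: 0.562
grasp_force: 61.9
```

Emit:
{"fn": "play_rows", "kwargs": {"linear": [[0, 0, 0], [0, 0, 0], [0, 0, 0]], "turn": [10.3, 0, 0]}}

```text
time: 12.1
tool_pos: [0.574, -0.2914, 0.1124]
tool_rot: [-0.0, 0.998, 0.055, -0.0]
contact_force: [0.6, -0.1, -0.9]
gripper_width: 0.562
grasp_force: 61.9
```

Emit:
{"fn": "play_rows", "kwargs": {"linear": [[0, 0, -0.03], [0, 0, -0.03], [0, 0, -0.025], [0, 0, -0.013], [0, 0, -0.006], [0, 0, 0], [0, 0, 0], [0, 0, 0]], "turn": [0, 0, 0, 0, 0, 0, 0, 0]}}

```text
time: 13.1
tool_pos: [0.5746, -0.2921, 0.0092]
tool_rot: [0.0, 0.998, 0.056, 0.001]
contact_force: [0.5, -0.1, -0.3]
gripper_width: 0.564
grasp_force: 61.9
```

Emit:
{"fn": "play_rows", "kwargs": {"linear": [[0, 0, -0.001], [0, 0, 0], [0, 0, 0], [0, 0, 0.02], [0, 0, 0.04], [0, 0, 0.05], [0, 0, 0.02]], "turn": [0, 0, 0, 0, 0, 0, 0], "hand": 0.066}}

```text
time: 13.98
tool_pos: [0.5762, -0.2932, 0.1433]
tool_rot: [0.002, 0.998, 0.056, 0.003]
contact_force: [0.2, 0.2, -0.3]
gripper_width: 0.773
grasp_force: 0.0
```

Emit:
{"fn": "play_rows", "kwargs": {"linear": [[-0.008, 0.061, 0], [-0.008, 0.061, 0], [-0.008, 0.061, 0], [-0.008, 0.061, 0], [-0.008, 0.061, 0], [-0.008, 0.061, 0], [-0.008, 0.061, 0], [-0.006, 0.062, 0]], "turn": [-8.9, 0, 0, 0, 0, 0, 0, 0], "hand": 0.05}}

```text
time: 14.98
tool_pos: [0.5113, 0.199, 0.1375]
tool_rot: [0.0, 1.0, -0.022, 0.0]
contact_force: [0.7, 0.1, 0.4]
gripper_width: 0.588
grasp_force: 0.0
```

```bash
python3 -c "
from h import *
st(); snap('top','t4'); snap('side','s4')
for c in('top','side'):
  for d in trace(c,'scanned_a')[:3]:
    print(c,round(d['p'],2),d['location'],ray(c,d['location'],.018),d['region'].sum())
for c in('top','side'):
  for d in trace(c,'slide_knob')[:3]:
    v,u=np.nonzero(d['region']);print(c,round(d['p'],2),d['location'],ray(c,d['location'],.03),d['region'].sum(),u.min(),u.max(),v.min(),v.max())
im=cv2.imread('pics/s4.png'); a=cv2.resize(im[150:390,170:350],None,fx=2.5,fy=2.5,interpolation=cv2.INTER_CUBIC); cv2.imwrite('pics/c4.png',a)
"
```

```text
t 14.97 tcp [0.5113 0.199  0.1375] yaw -92.47 q6 1.85 F [0.7 0.1 0.4] w 0.588 g 0.0
top 0.86 [346.6, 207.5] [ 0.56837114 -0.29453928] 776
top 0.66 [350.3, 244.2] [ 0.48694296 -0.30110068] 761
top 0.86 [126.4, 173.2] [0.64357807 0.18991021] 673 114 140 156 240
side 0.58 [193.3, 334.8] [0.63577567 0.20990628] 1185 168 269 315 360
```

View pics/c4.png

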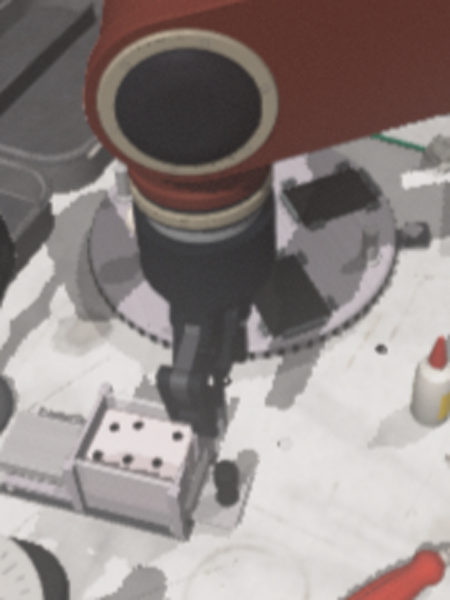

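Both tiles show in the tray; knob in side view at about (261,336) top, stack at (225,328).

```bash
python3 -c "
from h import *
print(ray('side',(260.5,336.5),.049),ray('side',(260.5,343.5),.03),ray('top',(119.7,232.8),.049))
for z in(.038,.052):print(ray('side',(225.8,328.2),z),ray('top',(121.7,203),z))
"
```

```text
[0.51040616 0.20354962] [0.5107751  0.20622177] [0.51128598 0.19605259]
[0.57851389 0.19145448] [0.57668963 0.19636372]
[0.57459303 0.1996021 ] [0.57481316 0.19261028]
```

Emit:
{"fn": "play_rows", "kwargs": {"linear": [[0, 0, -0.03], [0, 0, -0.03], [0, 0, -0.03], [0, 0, -0.018], [0, 0, -0.005], [0, 0, 0]], "turn": [0, 0, 0, 0, 0, 0]}}

```text
time: 16.02
tool_pos: [0.5127, 0.1969, 0.0249]
tool_rot: [-0.0, 1.0, -0.022, 0.0]
contact_force: [-0.1, 0.7, -0.1]
gripper_width: 0.585
grasp_force: 0.0
```

Emit:
{"fn": "play_rows", "kwargs": {"linear": [[0, 0, 0], [0, 0, 0], [0, 0, 0], [0, 0, 0], [0, 0, 0], [0, 0, 0], [0, 0, 0]], "turn": [0, 0, 0, 0, 0, 0, 0], "hand": 0.005}}

```text
time: 16.9
tool_pos: [0.5136, 0.2045, 0.0269]
tool_rot: [-0.008, 1.0, -0.022, 0.002]
contact_force: [0.4, 24.8, -1.1]
gripper_width: 0.182
grasp_force: 58.5
```

Emit:
{"fn": "play_rows", "kwargs": {"linear": [[0, 0.004, 0], [0, 0.0035, 0], [0, 0, 0], [-0.005, 0, 0], [-0.01, 0, 0], [-0.01, 0.001, 0], [0, 0, 0], [0, 0, 0]], "turn": [0, 0, 0, 0, 0, 0, 0, 0]}}

```text
time: 17.9
tool_pos: [0.4884, 0.2069, 0.0268]
tool_rot: [-0.001, 1.0, -0.022, 0.002]
contact_force: [-0.5, 2.6, 8.9]
gripper_width: 0.185
grasp_force: 60.0
```

```bash
python3 -c "
from h import *
st(); snap('side','s5'); 
im=cv2.imread('pics/s5.png'); a=cv2.resize(im[260:390,170:350],None,fx=4.4,fy=4.4,interpolation=cv2.INTER_CUBIC); cv2.imwrite('pics/c5.png',a)
"
```

```text
t 17.9 tcp [0.4884 0.2069 0.0268] yaw -92.47 q6 1.87 F [-0.5  2.6  8.9] w 0.185 g 60.0
```

View pics/c5.png

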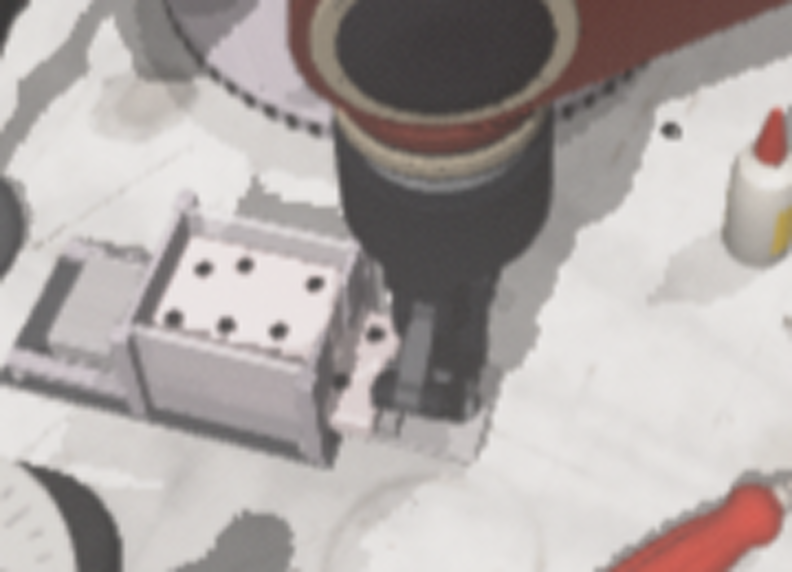

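The slide is 25 mm out with tile1 emerging at (360,370) and the stack staying. Keep drawing.

Emit:
{"fn": "play_rows", "kwargs": {"linear": [[-0.01, 0, 0.001], [-0.011, 0.0005, 0.001], [-0.011, 0.0005, 0], [-0.011, 0.0005, 0], [-0.011, 0.0005, 0], [-0.01, 0, 0], [-0.008, 0.0005, 0], [0, 0, 0]], "turn": [0, 0, 0, 0, 0, 0, 0, 0]}}

```text
time: 18.95
tool_pos: [0.4179, 0.2129, 0.027]
tool_rot: [-0.006, 1.0, -0.022, 0.006]
contact_force: [13.7, 20.6, -16.3]
gripper_width: 0.187
grasp_force: 60.1
```

Emit:
{"fn": "play_rows", "kwargs": {"linear": [[0, 0, 0], [0, 0, 0]], "turn": [0, 0]}}

```text
time: 19.2
tool_pos: [0.4179, 0.2129, 0.027]
tool_rot: [-0.006, 1.0, -0.022, 0.005]
contact_force: [12.5, 21.5, -15.3]
gripper_width: 0.182
grasp_force: 60.2
```

Emit:
{"fn": "play_rows", "kwargs": {"linear": [[0.003, 0.006, 0], [0, 0, 0], [0, 0, 0], [0, 0, 0.02], [0, 0, 0.03], [0.03, -0.002, 0.02], [0.03, -0.003, 0], [0, 0, 0]], "turn": [0, 0, 0, 0, 0, 0, -2.4, 0], "hand": 0.07}}

```text
time: 20.2
tool_pos: [0.4795, 0.2086, 0.097]
tool_rot: [0.0, 0.999, -0.043, 0.0]
contact_force: [0.1, -0.3, 0.4]
gripper_width: 0.815
grasp_force: 0.0
```

```bash
python3 -c "
from h import *
st(); snap('side','s6'); snap('top','t6')
for c in('top','side'):
  for d in trace(c,'tile1')[:3]: print(c,round(d['p'],2),d['location'],ray(c,d['location'],.024),d['region'].sum())
im=cv2.imread('pics/s6.png'); a=cv2.resize(im[260:390,170:350],None,fx=4.4,fy=4.4,interpolation=cv2.INTER_CUBIC); cv2.imwrite('pics/c6.png',a)
"
```

```text
t 20.2 tcp [0.4795 0.2086 0.097 ] yaw -94.95 q6 1.93 F [ 0.1 -0.3  0.4] w 0.815 g 0.0
top 0.88 [117.9, 256.0] [0.46283068 0.20541616] 361
top 0.77 [120.8, 204.5] [0.57525976 0.20199307] 735
top 0.22 [252.9, 282.9] [ 0.40356228 -0.08673892] 154
side 0.84 [227.0, 328.3] [0.58015674 0.18313493] 814
side 0.67 [280.2, 351.6] [0.47400511 0.21236026] 948
```

View pics/c6.png

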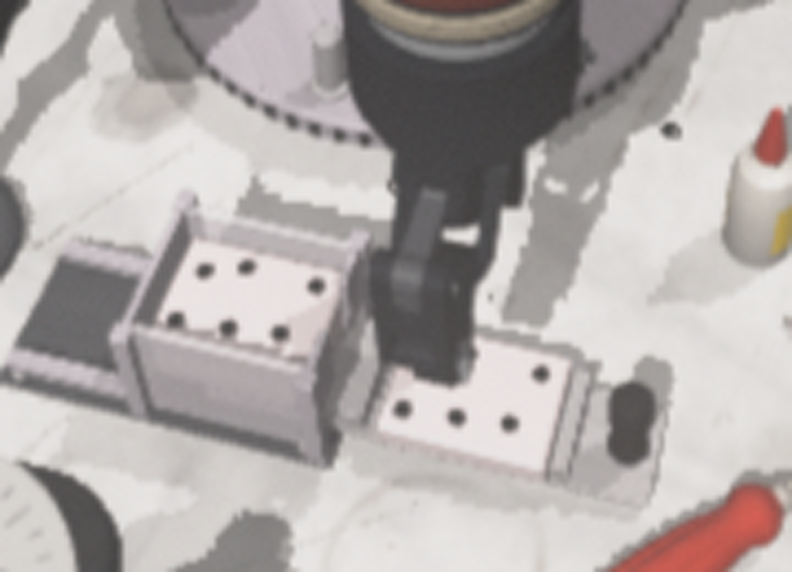

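Tile1 is fully out in its pocket (450,410 in crop); gripper above it. Descend and grip.

Emit:
{"fn": "play_rows", "kwargs": {"linear": [[0.001, -0.001, -0.03], [0, 0, -0.03], [0, 0, -0.017], [0, 0, -0.007], [0, 0, 0], [0, 0, 0]], "turn": [0, 0, 0, 0, 0, 0]}}

```text
time: 21.15
tool_pos: [0.4801, 0.2085, 0.0136]
tool_rot: [-0.0, 0.999, -0.042, 0.001]
contact_force: [-0.1, -0.4, -0.0]
gripper_width: 0.819
grasp_force: 0.0
```

Emit:
{"fn": "play_rows", "kwargs": {"linear": [[0, 0, 0], [0, 0, 0], [0, 0, 0], [0, 0, 0], [0, 0, 0], [0, 0, 0]], "turn": [0, 0, 0, 0, 0, 0], "hand": 0.03}}

```text
time: 21.9
tool_pos: [0.4804, 0.2085, 0.0139]
tool_rot: [-0.0, 0.999, -0.042, 0.001]
contact_force: [-0.1, 0.3, 6.5]
gripper_width: 0.559
grasp_force: 62.4
```

Emit:
{"fn": "play_rows", "kwargs": {"linear": [[0, 0, 0.015], [0, 0, 0.03], [0, 0, 0.04], [0, -0.02, 0.025], [0.005, -0.04, 0], [0.005, -0.045, 0], [0.005, -0.045, 0], [0.005, -0.037, 0]], "turn": [0, 0, 0, -9.4, -10.3, -10.3, -10.3, -10.1]}}

```text
time: 22.9
tool_pos: [0.4987, 0.0197, 0.1228]
tool_rot: [0.0, 0.884, -0.467, -0.0]
contact_force: [0.1, 0.4, -1.4]
gripper_width: 0.562
grasp_force: 62.6
```

Emit:
{"fn": "play_rows", "kwargs": {"linear": [[0, 0, -0.02], [0, 0, -0.02], [0, 0, 0], [0, 0, 0]], "turn": [0, 0, 0, 0]}}

```text
time: 23.4
tool_pos: [0.4994, 0.0213, 0.0833]
tool_rot: [-0.0, 0.886, -0.464, 0.0]
contact_force: [0.6, 0.9, -0.2]
gripper_width: 0.565
grasp_force: 62.5
```

```bash
python3 -c "
from h import *
st(); snap('side','s7')
im=cv2.imread('pics/s7.png'); a=cv2.resize(im[180:320,180:370],None,fx=4.2,fy=4.2,interpolation=cv2.INTER_CUBIC); cv2.imwrite('pics/c7.png',a)
# predicted tile corners if centred on tcp
s=state(); c=s['tool_pos'];th=np.radians(-145.4-90)
for z in(c[2]-.001,c[2]+.013):
  print([((proj('side',(c[0]+a*np.cos(th)-b*np.sin(th),c[1]+a*np.sin(th)+b*np.cos(th),z))-(180,180))*4.2).round(0) for a,b in((.035,.025),(.035,-.025),(-.035,-.025),(-.035,.025))])
"
```

```text
t 23.4 tcp [0.4994 0.0213 0.0833] yaw -145.25 q6 2.43 F [ 0.6  0.9 -0.2] w 0.565 g 62.5
[array([514., 323.]), array([418., 357.]), array([360., 260.]), array([451., 229.])]
[array([514., 303.]), array([418., 337.]), array([359., 240.]), array([451., 210.])]
```

View pics/c7.png

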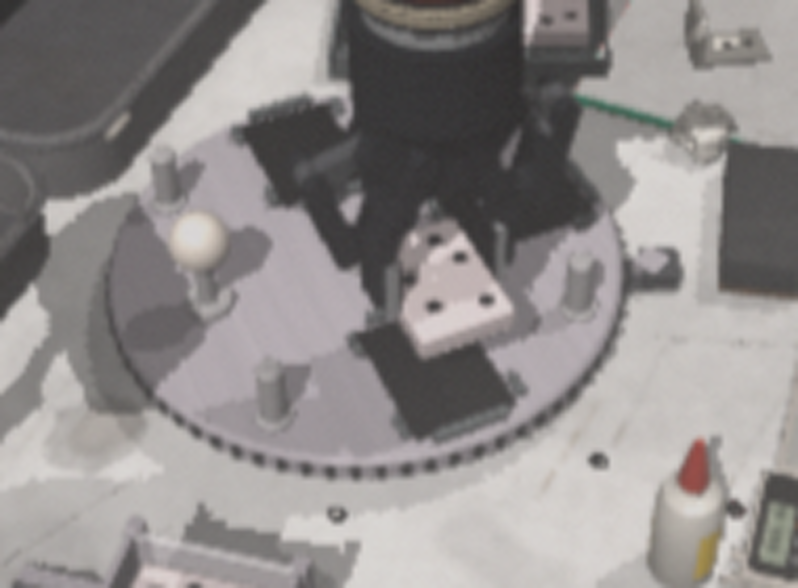

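The held tile's outer corners (422,358), (513,318) match the prediction for a centred tile over nest1. Lower and release, then return to the knob.

Emit:
{"fn": "play_rows", "kwargs": {"linear": [[0.001, 0, -0.02], [0, 0, -0.015], [0, 0, -0.009], [0, 0, -0.005], [0, 0, 0], [0, 0, 0], [0, 0, 0]], "turn": [0, 0, 0, 0, 0, 0, 0]}}

```text
time: 24.32
tool_pos: [0.5007, 0.0212, 0.0339]
tool_rot: [-0.0, 0.886, -0.464, 0.001]
contact_force: [0.8, -0.4, 1.3]
gripper_width: 0.565
grasp_force: 62.8
```

Emit:
{"fn": "play_rows", "kwargs": {"linear": [[0, 0, 0], [0, 0, 0], [0, 0, 0], [0, 0, 0.02], [0, 0, 0.03], [0, 0, 0.04], [0, 0, 0]], "turn": [0, 0, 0, 0, 0, 0, 0], "hand": 0.064}}

```text
time: 25.2
tool_pos: [0.5028, 0.0209, 0.1275]
tool_rot: [-0.001, 0.886, -0.464, 0.004]
contact_force: [-0.1, 0.3, 0.3]
gripper_width: 0.747
grasp_force: 0.0
```

```bash
python3 -c "
from h import *
st()"
```

```text
t 25.2 tcp [0.5028 0.0209 0.1275] yaw -145.26 q6 2.43 F [-0.1  0.3  0.3] w 0.747 g 0.0
```

Emit:
{"fn": "play_rows", "kwargs": {"linear": [[-0.014, 0.032, 0], [-0.014, 0.032, 0], [-0.014, 0.032, 0], [-0.014, 0.032, -0.01], [-0.014, 0.032, -0.02], [-0.013, 0.032, 0], [0, 0, -0.02], [0, 0, 0]], "turn": [10.1, 10.1, 10.1, 10.1, 9.9, 0, 0, 0], "hand": 0.05}}

```text
time: 26.2
tool_pos: [0.4148, 0.2128, 0.0707]
tool_rot: [0.001, 0.999, -0.043, -0.003]
contact_force: [-0.3, -0.1, -0.4]
gripper_width: 0.582
grasp_force: 0.0
```

Emit:
{"fn": "play_rows", "kwargs": {"linear": [[0, 0, -0.02], [0, 0, -0.02], [0, 0, -0.007], [0, 0, 0], [0, 0, 0]], "turn": [0, 0, 0, 0, 0]}}

```text
time: 26.82
tool_pos: [0.4179, 0.2133, 0.0273]
tool_rot: [-0.0, 0.999, -0.043, 0.001]
contact_force: [0.3, -0.0, -0.7]
gripper_width: 0.583
grasp_force: 0.0
```

Emit:
{"fn": "play_rows", "kwargs": {"linear": [[0, 0, 0], [0, 0, 0], [0, 0, 0], [0, 0, 0], [0, 0, 0], [0, 0, 0]], "turn": [0, 0, 0, 0, 0, 0], "hand": 0.005}}

```text
time: 27.58
tool_pos: [0.4177, 0.2131, 0.0272]
tool_rot: [0.0, 0.999, -0.043, 0.001]
contact_force: [-0.9, -3.5, 4.9]
gripper_width: 0.183
grasp_force: 58.5
```

Centred on the knob. Push in (96 mm along yaw −5°).

Emit:
{"fn": "play_rows", "kwargs": {"linear": [[0.012, -0.001, 0], [0.0125, -0.0011, 0], [0.0125, -0.0011, 0], [0.0125, -0.0011, 0], [0.0125, -0.0011, 0], [0.0125, -0.0011, 0], [0.012, -0.001, 0], [0.0095, -0.0008, 0]], "turn": [0, 0, 0, 0, 0, 0, 0, 0]}}

```text
time: 28.58
tool_pos: [0.5133, 0.2047, 0.0272]
tool_rot: [0.0, 0.999, -0.043, -0.001]
contact_force: [-27.9, 1.2, 20.7]
gripper_width: 0.185
grasp_force: 60.0
```

Emit:
{"fn": "play_rows", "kwargs": {"linear": [[0.002, 0, 0], [0, 0, 0], [0, 0, 0]], "turn": [0, 0, 0]}}

```text
time: 28.95
tool_pos: [0.5132, 0.2047, 0.0272]
tool_rot: [0.001, 0.999, -0.043, -0.003]
contact_force: [-10.5, -2.5, 13.8]
gripper_width: 0.185
grasp_force: 59.8
```

Emit:
{"fn": "play_rows", "kwargs": {"linear": [[-0.012, 0.001, 0], [-0.0125, 0.0011, 0], [-0.0125, 0.0011, 0], [-0.0125, 0.0011, 0], [-0.0125, 0.0011, 0], [-0.0125, 0.0011, 0], [-0.0125, 0.0011, 0], [-0.0105, 0.0008, 0]], "turn": [0, 0, 0, 0, 0, 0, 0, 0]}}

```text
time: 29.95
tool_pos: [0.4178, 0.2131, 0.0272]
tool_rot: [0.0, 0.999, -0.043, 0.001]
contact_force: [0.8, -4.0, 6.1]
gripper_width: 0.186
grasp_force: 59.9
```

Emit:
{"fn": "play_rows", "kwargs": {"linear": [[-0.001, 0, 0], [0, 0, 0]], "turn": [0, 0]}}

```text
time: 30.2
tool_pos: [0.4175, 0.2131, 0.0273]
tool_rot: [0.0, 0.999, -0.043, 0.002]
contact_force: [1.9, -3.8, 4.3]
gripper_width: 0.186
grasp_force: 59.7
```

```bash
python3 -c "
from h import *
st(); snap('side','s8')
for d in trace('side','tile1')[:5]: print(round(d['p'],2),d['location'],d['region'].sum())
"
```

```text
t 30.2 tcp [0.4175 0.2131 0.0273] yaw -94.93 q6 1.97 F [ 1.9 -3.8  4.3] w 0.186 g 59.7
0.86 [283.1, 263.1] 566
0.82 [224.3, 329.7] 623
0.77 [279.0, 353.7] 1151
```

Tile2 is out, one more remains in the stack (224,330), and nest1's tile shows at (283,263).

Emit:
{"fn": "play_rows", "kwargs": {"linear": [[0, 0, 0], [0, 0, 0], [0, 0, 0], [0, 0, 0.02], [0, 0, 0.03], [0.031, -0.002, 0.01], [0.0315, -0.0025, 0], [0, 0, 0]], "turn": [0, 0, 0, 0, 0, 0, 0, 0], "hand": 0.07}}

```text
time: 31.3
tool_pos: [0.4806, 0.2088, 0.0867]
tool_rot: [-0.0, 0.999, -0.044, 0.0]
contact_force: [-0.6, -0.1, -0.4]
gripper_width: 0.82
grasp_force: 0.0
```

Emit:
{"fn": "play_rows", "kwargs": {"linear": [[0, 0, -0.03], [0, 0, -0.025], [0, 0, -0.013], [0, 0, -0.0055], [0, 0, 0], [0, 0, 0]], "turn": [0, 0, 0, 0, 0, 0]}}

```text
time: 32.05
tool_pos: [0.4799, 0.2091, 0.014]
tool_rot: [-0.0, 0.999, -0.043, 0.001]
contact_force: [0.0, -0.0, -0.1]
gripper_width: 0.819
grasp_force: 0.0
```

Emit:
{"fn": "play_rows", "kwargs": {"linear": [[0, 0, 0], [0, 0, 0], [0, 0, 0], [0, 0, 0], [0, 0, 0], [0, 0, 0]], "turn": [0, 0, 0, 0, 0, 0], "hand": 0.03}}

```text
time: 32.8
tool_pos: [0.4803, 0.2091, 0.0143]
tool_rot: [-0.0, 0.999, -0.043, 0.001]
contact_force: [0.7, -0.3, 6.6]
gripper_width: 0.562
grasp_force: 62.4
```

Emit:
{"fn": "play_rows", "kwargs": {"linear": [[0, 0, 0.015], [0, 0, 0.03], [0, 0, 0.04], [0, -0.03, 0.025], [0, -0.05, 0], [0, -0.055, 0], [-0.001, -0.055, 0], [-0.001, -0.055, 0]], "turn": [0, 0, 0, 8, 8, 8, 8, 7.6]}}

```text
time: 33.8
tool_pos: [0.4766, -0.0378, 0.1234]
tool_rot: [0.0, 0.954, 0.3, 0.0]
contact_force: [0.6, -1.1, -1.7]
gripper_width: 0.561
grasp_force: 62.0
```

Emit:
{"fn": "play_rows", "kwargs": {"linear": [[-0.001, -0.05, 0], [0, -0.0175, 0], [0, 0, -0.02], [0, 0, -0.02], [0, 0, 0], [0, 0, 0]], "turn": [0, 0, 0, 0, 0, 0]}}

```text
time: 34.55
tool_pos: [0.4765, -0.1033, 0.0837]
tool_rot: [0.0, 0.955, 0.298, 0.0]
contact_force: [0.3, 0.8, 0.2]
gripper_width: 0.562
grasp_force: 62.0
```

```bash
python3 -c "
from h import *
st(); snap('side','s9'); snap('top','t9')
im=cv2.imread('pics/s9.png'); a=cv2.resize(im[180:320,180:370],None,fx=4.2,fy=4.2,interpolation=cv2.INTER_CUBIC); cv2.imwrite('pics/c9.png',a)
s=state(); c=s['tool_pos'];th=np.radians(34.6)
for z in(c[2]-.004,c[2]+.010):
  print([((proj('side',(c[0]+a*np.cos(th)-b*np.sin(th),c[1]+a*np.sin(th)+b*np.cos(th),z))-(180,180))*4.2).round(0) for a,b in((.035,.025),(.035,-.025),(-.035,-.025),(-.035,.025))])
"
```

```text
t 34.55 tcp [ 0.4765 -0.1033  0.0837] yaw -55.32 q6 0.6 F [0.3 0.8 0.2] w 0.562 g 62.0
[array([477., 180.]), array([437., 123.]), array([550.,  88.]), array([594., 141.])]
[array([477., 160.]), array([437., 104.]), array([551.,  69.]), array([595., 122.])]
```

View pics/c9.png

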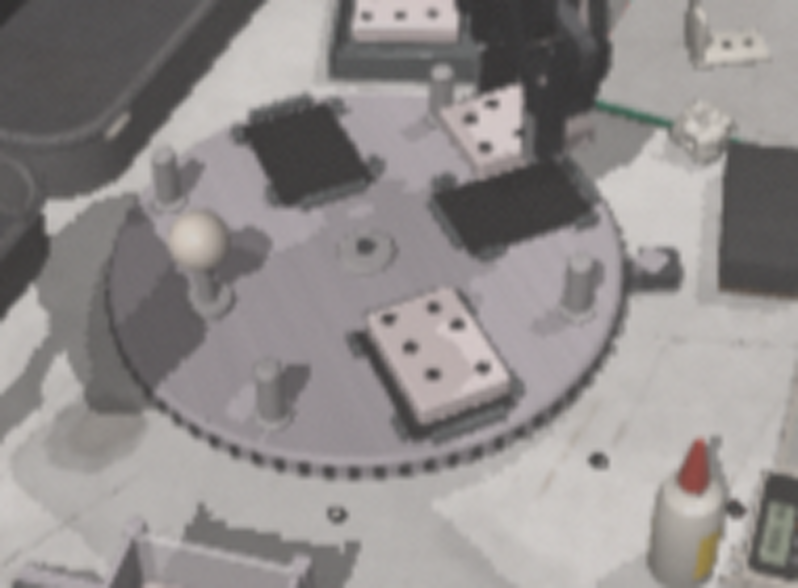

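Nest1's tile sits flat at (440,350); held tile lines up with nest2. Lower, release, return to the knob.

Emit:
{"fn": "play_rows", "kwargs": {"linear": [[0.001, 0, -0.02], [0, 0, -0.015], [0, 0, -0.009], [0, 0, -0.005], [0, 0, 0], [0, 0, 0], [0, 0, 0]], "turn": [0, 0, 0, 0, 0, 0, 0]}}

```text
time: 35.52
tool_pos: [0.4776, -0.1039, 0.0343]
tool_rot: [0.0, 0.955, 0.298, 0.001]
contact_force: [1.2, -0.4, 0.6]
gripper_width: 0.56
grasp_force: 62.1
```

Emit:
{"fn": "play_rows", "kwargs": {"linear": [[0, 0, 0], [0, 0, 0], [0, 0, 0], [0, 0, 0.02], [0, 0, 0.03], [0, 0, 0.04], [0, 0, 0]], "turn": [0, 0, 0, 0, 0, 0, 0], "hand": 0.064}}

```text
time: 36.4
tool_pos: [0.4797, -0.1046, 0.128]
tool_rot: [0.002, 0.955, 0.298, 0.003]
contact_force: [0.3, -0.6, -0.0]
gripper_width: 0.748
grasp_force: 0.0
```

Emit:
{"fn": "play_rows", "kwargs": {"linear": [[-0.01, 0.05, 0], [-0.01, 0.053, 0], [-0.01, 0.053, 0], [-0.01, 0.053, 0], [-0.01, 0.053, -0.01], [-0.0094, 0.0544, -0.02], [0, 0, -0.02], [0, 0, 0]], "turn": [-10, -10, -10, -9.6, 0, 0, 0, 0], "hand": 0.05}}

```text
time: 37.4
tool_pos: [0.4167, 0.2062, 0.071]
tool_rot: [0.001, 0.999, -0.032, -0.003]
contact_force: [-0.3, -0.5, 0.3]
gripper_width: 0.587
grasp_force: 0.0
```

```bash
python3 -c "
from h import *
st()"
```

```text
t 37.4 tcp [0.4167 0.2062 0.071 ] yaw -93.67 q6 1.93 F [-0.3 -0.5  0.3] w 0.587 g 0.0
```

Emit:
{"fn": "play_rows", "kwargs": {"linear": [[0.001, 0.0065, 0], [0, 0, -0.02], [0, 0, -0.017], [0, 0, -0.006], [0, 0, 0]], "turn": [-1.3, 0, 0, 0, 0]}}

```text
time: 38.02
tool_pos: [0.4201, 0.2126, 0.0306]
tool_rot: [0.0, 0.999, -0.044, -0.0]
contact_force: [-1.0, -0.1, -0.4]
gripper_width: 0.585
grasp_force: 0.0
```

Emit:
{"fn": "play_rows", "kwargs": {"linear": [[0, 0, 0], [0, 0, 0], [0, 0, 0], [0, 0, 0], [0, 0, 0], [0, 0, 0]], "turn": [0, 0, 0, 0, 0, 0], "hand": 0.005}}

```text
time: 38.78
tool_pos: [0.421, 0.2128, 0.0319]
tool_rot: [0.0, 0.999, -0.044, 0.001]
contact_force: [-1.6, -2.6, 5.4]
gripper_width: 0.179
grasp_force: 58.7
```

```bash
python3 -c "
from h import *
st()"
```

```text
t 38.77 tcp [0.421  0.2128 0.0319] yaw -95.05 q6 1.97 F [-1.6 -2.6  5.4] w 0.179 g 58.7
```

Emit:
{"fn": "play_rows", "kwargs": {"linear": [[0.012, -0.001, 0], [0.0125, -0.0011, 0], [0.0125, -0.0011, 0], [0.0125, -0.0011, 0], [0.0125, -0.0011, 0], [0.0125, -0.0011, 0], [0.012, -0.001, 0], [0.0095, -0.0008, 0]], "turn": [0, 0, 0, 0, 0, 0, 0, 0]}}

```text
time: 39.78
tool_pos: [0.5162, 0.2044, 0.0317]
tool_rot: [0.0, 0.999, -0.044, -0.001]
contact_force: [-26.0, 0.1, 25.7]
gripper_width: 0.181
grasp_force: 60.9
```

Emit:
{"fn": "play_rows", "kwargs": {"linear": [[0.002, 0, 0], [0, 0, 0], [0, 0, 0]], "turn": [0, 0, 0]}}

```text
time: 40.15
tool_pos: [0.5161, 0.2044, 0.0318]
tool_rot: [0.001, 0.999, -0.044, -0.003]
contact_force: [-11.3, -3.4, 14.7]
gripper_width: 0.18
grasp_force: 60.0
```

Emit:
{"fn": "play_rows", "kwargs": {"linear": [[-0.012, 0.001, 0], [-0.0125, 0.0011, 0], [-0.0125, 0.0011, 0], [-0.0125, 0.0011, 0], [-0.0125, 0.0011, 0], [-0.0125, 0.0011, 0], [-0.0125, 0.0011, 0], [-0.0105, 0.0008, 0]], "turn": [0, 0, 0, 0, 0, 0, 0, 0]}}

```text
time: 41.15
tool_pos: [0.4211, 0.2128, 0.0319]
tool_rot: [0.0, 0.999, -0.044, 0.001]
contact_force: [-0.5, -4.1, 6.9]
gripper_width: 0.183
grasp_force: 59.8
```

Emit:
{"fn": "play_rows", "kwargs": {"linear": [[-0.002, 0, 0], [0, 0, 0]], "turn": [0, 0]}}

```text
time: 41.4
tool_pos: [0.4204, 0.2129, 0.0319]
tool_rot: [-0.0, 0.999, -0.044, 0.003]
contact_force: [5.0, -3.2, 2.8]
gripper_width: 0.179
grasp_force: 59.3
```

```bash
python3 -c "
from h import *
st(); snap('side','s10')
for d in trace('side','tile1')[:5]: print(round(d['p'],2),d['location'],d['region'].sum())
"
```

```text
t 41.4 tcp [0.4204 0.2129 0.0319] yaw -95.03 q6 1.97 F [ 5.  -3.2  2.8] w 0.179 g 59.3
0.75 [281.4, 263.2] 548
0.68 [277.9, 351.9] 1084
0.24 [251.4, 244.9] 5952
```

Third tile is out at (278,352), and the magazine no longer shows a tile.

Emit:
{"fn": "play_rows", "kwargs": {"linear": [[0, 0, 0], [0, 0, 0], [0, 0, 0], [0, 0, 0.02], [0, 0, 0.03], [0.03, -0.002, 0.005], [0.031, -0.0025, 0], [0, 0, 0]], "turn": [0, 0, 0, 0, 0, 0, 0, 0], "hand": 0.07}}

```text
time: 42.5
tool_pos: [0.4812, 0.2084, 0.0862]
tool_rot: [-0.0, 0.999, -0.045, 0.0]
contact_force: [0.0, -0.4, 0.2]
gripper_width: 0.82
grasp_force: 0.0
```

Emit:
{"fn": "play_rows", "kwargs": {"linear": [[0, 0, -0.03], [0, 0, -0.025], [0, 0, -0.012], [0, 0, -0.0045], [0, 0, 0], [0, 0, 0]], "turn": [0, 0, 0, 0, 0, 0]}}

```text
time: 43.25
tool_pos: [0.4806, 0.2087, 0.0155]
tool_rot: [-0.0, 0.999, -0.044, 0.001]
contact_force: [0.1, -0.6, -0.6]
gripper_width: 0.822
grasp_force: 0.0
```

```bash
python3 -c "
from h import *
st()"
```

```text
t 43.25 tcp [0.4806 0.2087 0.0155] yaw -95.05 q6 1.93 F [ 0.1 -0.6 -0.6] w 0.822 g 0.0
```

Emit:
{"fn": "play_rows", "kwargs": {"linear": [[0, 0, -0.0015], [0, 0, 0], [0, 0, 0], [0, 0, 0], [0, 0, 0], [0, 0, 0], [0, 0, 0]], "turn": [0, 0, 0, 0, 0, 0, 0], "hand": 0.03}}

```text
time: 44.12
tool_pos: [0.4809, 0.2087, 0.0141]
tool_rot: [-0.0, 0.999, -0.044, 0.001]
contact_force: [0.5, -0.2, 6.0]
gripper_width: 0.559
grasp_force: 62.4
```

Emit:
{"fn": "play_rows", "kwargs": {"linear": [[0, 0, 0.015], [0, 0, 0.03], [0, 0, 0.04], [0.01, -0.03, 0.035], [0.018, -0.05, 0], [0.018, -0.05, 0], [0.018, -0.05, 0], [0.018, -0.05, 0]], "turn": [0, 0, 0, -8, -8, -8, -8, -8]}}

```text
time: 45.12
tool_pos: [0.5617, -0.0231, 0.1333]
tool_rot: [-0.0, 0.923, -0.385, -0.0]
contact_force: [1.2, 1.1, 0.2]
gripper_width: 0.567
grasp_force: 61.9
```

Emit:
{"fn": "play_rows", "kwargs": {"linear": [[0.018, -0.05, 0], [0.016, -0.04, 0], [0.006, -0.015, 0], [0, 0, -0.025], [0, 0, -0.025], [0, 0, 0], [0, 0, 0]], "turn": [-8, -2.4, 0, 0, 0, 0, 0]}}

```text
time: 46.0
tool_pos: [0.6021, -0.1261, 0.0839]
tool_rot: [-0.0, 0.885, -0.465, 0.0]
contact_force: [1.0, 0.0, -0.3]
gripper_width: 0.566
grasp_force: 61.9
```

```bash
python3 -c "
from h import *
st(); snap('side','s11')
for d in trace('side','tile1')[:5]: print(round(d['p'],2),d['location'],d['region'].sum(),ray('side',d['location'],.094))
"
```

```text
t 46.0 tcp [ 0.6021 -0.1261  0.0839] yaw -145.41 q6 2.21 F [ 1.   0.  -0.3] w 0.566 g 61.9
0.85 [303.9, 226.0] 539 [ 0.46628964 -0.04181749]
0.81 [284.3, 263.6] 689 [0.49014504 0.06902748]
0.77 [251.2, 197.1] 458 [ 0.60027775 -0.11976382]
```

Emit:
{"fn": "play_rows", "kwargs": {"linear": [[0, 0, -0.02], [0, 0, -0.015], [0, 0, -0.009], [0, 0, -0.005], [0, 0, 0], [0, 0, 0], [0, 0, 0]], "turn": [0, 0, 0, 0, 0, 0, 0]}}

```text
time: 46.98
tool_pos: [0.6021, -0.1265, 0.0342]
tool_rot: [-0.0, 0.885, -0.465, 0.0]
contact_force: [1.0, 0.7, 0.8]
gripper_width: 0.562
grasp_force: 62.1
```

Emit:
{"fn": "play_rows", "kwargs": {"linear": [[0, 0, 0], [0, 0, 0], [0, 0, 0], [0, 0, 0.02], [0, 0, 0.03], [0, 0, 0.05], [0, 0, 0]], "turn": [0, 0, 0, 0, 0, 0, 0], "hand": 0.064}}

```text
time: 47.85
tool_pos: [0.6057, -0.1278, 0.1417]
tool_rot: [-0.001, 0.885, -0.465, 0.006]
contact_force: [0.8, 0.7, -0.4]
gripper_width: 0.749
grasp_force: 0.0
```

Emit:
{"fn": "play_rows", "kwargs": {"linear": [[-0.02, 0.03, 0], [-0.024, 0.045, 0], [-0.024, 0.045, 0], [-0.024, 0.045, 0], [-0.024, 0.045, 0], [-0.024, 0.045, 0], [-0.024, 0.045, 0], [-0.02, 0.04, 0]], "turn": [7, 7, 7, 7, 7, 7, 8, 0], "hand": 0.05}}

```text
time: 48.85
tool_pos: [0.4166, 0.2148, 0.1343]
tool_rot: [-0.0, 0.999, -0.047, 0.0]
contact_force: [1.0, 0.3, 0.4]
gripper_width: 0.586
grasp_force: 0.0
```

```bash
python3 -c "
from h import *
st();snap('side','s12');snap('top','t12')
for c in('side','top'):
 for d in trace(c,'tile1')[:6]: print(c,round(d['p'],2),d['location'],d['region'].sum(),ray(c,d['location'],.0445))"
```

```text
t 48.85 tcp [0.4166 0.2148 0.1343] yaw -95.4 q6 1.98 F [1.  0.3 0.4] w 0.586 g 0.0
side 0.9 [282.6, 262.2] 520 [0.50182888 0.0234066 ]
side 0.66 [252.1, 213.0] 464 [ 0.60125655 -0.11946679]
top 0.78 [203.3, 237.8] 841 [0.50035495 0.01901695]
top 0.73 [272.6, 190.6] 722 [ 0.60230526 -0.12990202]
top 0.72 [260.8, 248.9] 756 [ 0.4761583  -0.10400195]
top 0.54 [350.9, 242.7] 765 [ 0.48877413 -0.29781161]
```

Emit:
{"fn": "play_rows", "kwargs": {"linear": [[0.001, -0.001, -0.03], [0, 0, -0.03], [0, 0, -0.025], [0, 0, -0.014], [0, 0, -0.005], [0, 0, 0]], "turn": [0, 0, 0, 0, 0, 0]}}

```text
time: 49.8
tool_pos: [0.4194, 0.2123, 0.0304]
tool_rot: [-0.0, 0.999, -0.048, 0.0]
contact_force: [0.1, 0.0, 0.9]
gripper_width: 0.583
grasp_force: 0.0
```

Emit:
{"fn": "play_rows", "kwargs": {"linear": [[0, 0, 0], [0, 0, 0], [0, 0, 0], [0, 0, 0], [0, 0, 0], [0, 0, 0]], "turn": [0, 0, 0, 0, 0, 0], "hand": 0.005}}

```text
time: 50.55
tool_pos: [0.4196, 0.2128, 0.0311]
tool_rot: [-0.0, 0.999, -0.048, 0.001]
contact_force: [-1.8, -0.3, 6.5]
gripper_width: 0.184
grasp_force: 58.7
```

Emit:
{"fn": "play_rows", "kwargs": {"linear": [[0.012, -0.001, 0], [0.0125, -0.0011, 0], [0.0125, -0.0011, 0], [0.0125, -0.0011, 0], [0.0125, -0.0011, 0], [0.0125, -0.0011, 0], [0.012, -0.001, 0], [0.0095, -0.0008, 0]], "turn": [0, 0, 0, 0, 0, 0, 0, 0]}}

```text
time: 51.55
tool_pos: [0.5149, 0.2044, 0.0309]
tool_rot: [-0.0, 0.999, -0.048, -0.001]
contact_force: [-25.5, 1.7, 25.5]
gripper_width: 0.183
grasp_force: 61.0
```

Emit:
{"fn": "play_rows", "kwargs": {"linear": [[0.002, 0, 0], [0, 0, 0], [0, 0, 0]], "turn": [0, 0, 0]}}

```text
time: 51.92
tool_pos: [0.5148, 0.2045, 0.031]
tool_rot: [0.0, 0.999, -0.048, -0.003]
contact_force: [-10.5, -1.6, 14.7]
gripper_width: 0.186
grasp_force: 60.0
```

```bash
python3 -c "
from h import *
st()"
```

```text
t 51.92 tcp [0.5148 0.2045 0.031 ] yaw -95.45 q6 1.91 F [-10.5  -1.6  14.7] w 0.186 g 60.0
```

Emit:
{"fn": "play_rows", "kwargs": {"linear": [[-0.002, 0, 0], [0, 0, 0], [0, 0, 0], [0, 0, 0.02], [0, 0, 0.04], [0, 0, 0.04], [0, 0, 0]], "turn": [0, 0, 0, 0, 0, 0, 0], "hand": 0.05}}

```text
time: 52.8
tool_pos: [0.5182, 0.205, 0.1361]
tool_rot: [-0.001, 0.999, -0.048, 0.005]
contact_force: [0.3, 0.1, 0.4]
gripper_width: 0.586
grasp_force: 0.0
```

Emit:
{"fn": "play_rows", "kwargs": {"linear": [[-0.016, -0.047, 0], [-0.016, -0.047, 0], [-0.016, -0.047, 0], [-0.016, -0.047, 0], [-0.0165, -0.0475, 0], [0, 0, 0], [0, 0, 0], [0, 0, 0]], "turn": [-5, 0, 0, 0, 0, 0, 0, 0], "hand": 0.036}}

```text
time: 53.8
tool_pos: [0.4344, -0.0305, 0.1298]
tool_rot: [-0.0, 0.996, -0.09, -0.0]
contact_force: [-0.1, 0.2, 0.7]
gripper_width: 0.421
grasp_force: 0.0
```

```bash
python3 -c "
from h import *
st();im=snap('side','s13');snap('top','t13')
a=cv2.resize(cv2.imread('pics/s13.png')[185:345,180:370],None,fx=4,fy=3.7,interpolation=cv2.INTER_CUBIC); cv2.imwrite('pics/c13.png',a)
"
```

```text
t 53.8 tcp [ 0.4344 -0.0305  0.1298] yaw -100.37 q6 1.51 F [-0.1  0.2  0.7] w 0.421 g 0.0
```

View pics/c13.png

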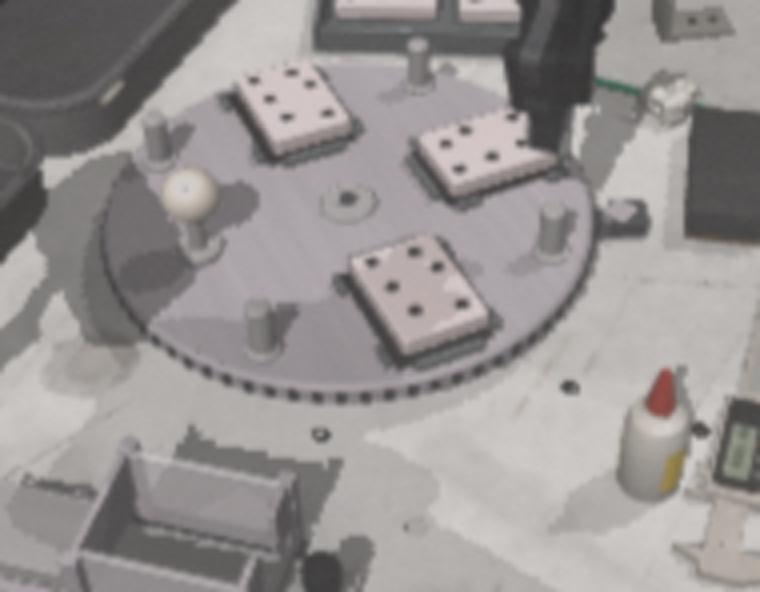

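All three tiles lie flat in their nests, magazine empty, knob in (322,572), glue upright; pin1 top at (553,208), stud (626,212).

```bash
python3 -c "
from h import *
f=lambda u,v:(180+(u+.5)/4-.5,185+(v+.5)/3.7-.5)
P=np.array([ray('side',f(*p),.068) for p in[(260,306),(553,206),(418,43),(154,117)]]);c=P.mean(0)
print(P.round(4),c,np.linalg.norm(P-c,axis=1)); 
for ctr in(c,(.5515,-.0525)): print(np.degrees(np.arctan2(*(P-ctr).T[::-1]))-[45,135,225,315])
s=ray('side',f(626,212),.016);print(s)
for ctr in(c,(.5515,-.0525)):d=s-ctr;print(np.linalg.norm(d),np.degrees(np.arctan2(d[1],d[0])))
"
```

```text
[[ 0.5711  0.0694]
 [ 0.4339 -0.0296]
 [ 0.5303 -0.1664]
 [ 0.669  -0.0703]] [ 0.55105266 -0.04922925] [0.12031128 0.11881341 0.11899414 0.11978026]
[  35.41957162   35.50321661 -325.04338258 -325.12936579]
[  35.87689022   33.99595458 -325.54331509 -323.61435608]
[ 0.39421426 -0.08237247]
0.16030207375350772 -168.06775893390454
0.16009736649800962 -169.24618945955496
```

Emit:
{"fn": "play_rows", "kwargs": {"linear": [[0, 0, -0.03], [0, 0, -0.03], [0, 0, -0.016], [0, 0, -0.008], [0, 0, 0], [0, 0, 0]], "turn": [0, 0, 0, 0, 0, 0]}}

```text
time: 54.65
tool_pos: [0.4352, -0.0315, 0.047]
tool_rot: [0.0, 0.996, -0.091, 0.001]
contact_force: [-0.3, 0.0, 0.6]
gripper_width: 0.421
grasp_force: 0.0
```

Emit:
{"fn": "play_rows", "kwargs": {"linear": [[0, 0, 0], [0, 0, 0], [0, 0, 0], [0, 0, 0], [0, 0, 0], [0, 0, 0]], "turn": [0, 0, 0, 0, 0, 0], "hand": 0.016}}

```text
time: 55.4
tool_pos: [0.4342, -0.0314, 0.0459]
tool_rot: [0.0, 0.996, -0.091, -0.0]
contact_force: [-1.7, -0.3, 0.3]
gripper_width: 0.186
grasp_force: 0.0
```

```bash
python3 -c "
from h import *
s=st()
c=np.array([.5515,-.0515]);p=s['tool_pos'][:2]-c;r=np.linalg.norm(p);a0=np.degrees(np.arctan2(p[1],p[0]));print(r,a0)
# pin path from 169.6, steps of 4 deg at r=.12
A=np.radians(169.6+4*np.arange(0,41));q=c+.12*np.c_[np.cos(A),np.sin(A)]
for k in range(40):print(k,(1000*(q[k+1]-q[k])).round(1).tolist(),end=' ')
"
```

```text
t 55.4 tcp [ 0.4342 -0.0314  0.0459] yaw -100.46 q6 1.51 F [-1.7 -0.3  0.3] w 0.186 g 0.0
0.11897766992672552 170.2568372515372
0 [-1.2, -8.3] 1 [-0.6, -8.4] 2 [-0.1, -8.4] 3 [0.5, -8.4] 4 [1.1, -8.3] 5 [1.7, -8.2] 6 [2.3, -8.1] 7 [2.8, -7.9] 8 [3.4, -7.7] 9 [3.9, -7.4] 10 [4.4, -7.1] 11 [4.9, -6.8] 12 [5.3, -6.5] 13 [5.8, -6.1] 14 [6.2, -5.6] 15 [6.6, -5.2] 16 [6.9, -4.7] 17 [7.2, -4.2] 18 [7.5, -3.7] 19 [7.7, -3.2] 20 [7.9, -2.6] 21 [8.1, -2.1] 22 [8.2, -1.5] 23 [8.3, -0.9] 24 [8.4, -0.4] 25 [8.4, 0.2] 26 [8.3, 0.8] 27 [8.3, 1.4] 28 [8.1, 2.0] 29 [8.0, 2.5] 30 [7.8, 3.1] 31 [7.6, 3.6] 32 [7.3, 4.1] 33 [7.0, 4.6] 34 [6.6, 5.1] 35 [6.3, 5.6] 36 [5.9, 6.0] 37 [5.4, 6.4] 38 [5.0, 6.7] 39 [4.5, 7.1]
```

Emit:
{"fn": "play_rows", "kwargs": {"linear": [[-0.0004, -0.0021, 0], [-0.0008, -0.0062, 0], [-0.0006, -0.0084, 0], [-0.0001, -0.0084, 0], [0.0005, -0.0084, 0], [0.0011, -0.0083, 0], [0.0017, -0.0082, 0], [0.0023, -0.0081, 0]], "turn": [1, 3, 4, 4, 4, 4, 4, 4]}}

```text
time: 56.4
tool_pos: [0.4382, -0.0895, 0.046]
tool_rot: [-0.0, 0.988, 0.154, 0.0]
contact_force: [0.4, 1.7, -0.4]
gripper_width: 0.185
grasp_force: 0.6
```

```bash
python3 -c "
from h import *
s=st()
c=np.array([.5515,-.0515]);p=s['tool_pos'][:2]-c;print(np.linalg.norm(p),np.degrees(np.arctan2(p[1],p[0])))
a=cv2.resize(snap('top','t14')[130:310,150:330,::-1],None,fx=3.3,fy=3.3,interpolation=cv2.INTER_CUBIC); cv2.imwrite('pics/c14.png',a)
"
```

```text
t 56.4 tcp [ 0.4382 -0.0895  0.046 ] yaw -72.31 q6 0.89 F [ 0.4  1.7 -0.4] w 0.185 g 0.6
0.11952841207086055 -161.47043969322152
```

View pics/c14.png

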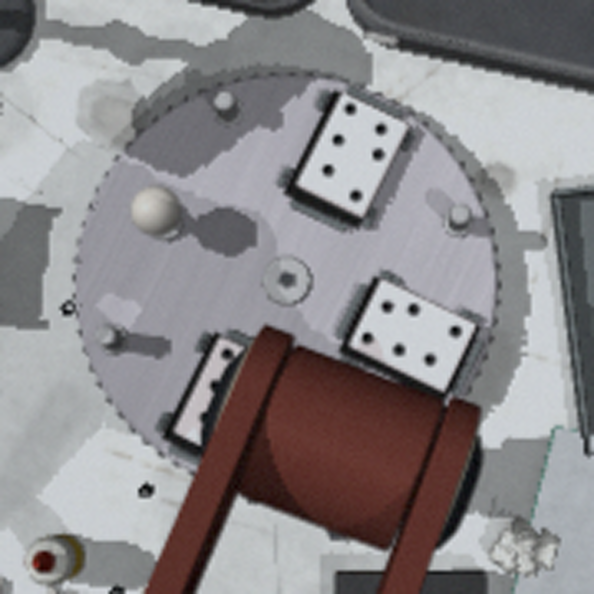

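The disc turns with the pin (ball now at (155,213)), tiles seated, glue upright. Continue along the arc.

Emit:
{"fn": "play_rows", "kwargs": {"linear": [[0.0028, -0.0079, 0], [0.0034, -0.0077, 0], [0.0039, -0.0074, 0], [0.0044, -0.0071, 0], [0.0049, -0.0068, 0], [0.0053, -0.0065, 0], [0.0058, -0.0061, 0], [0.0062, -0.0056, 0]], "turn": [4, 4, 4, 4, 4, 4, 4, 4]}}

```text
time: 57.45
tool_pos: [0.4745, -0.1442, 0.0457]
tool_rot: [-0.001, 0.908, 0.42, -0.0]
contact_force: [-0.2, 1.6, -0.1]
gripper_width: 0.186
grasp_force: 0.6
```

Emit:
{"fn": "play_rows", "kwargs": {"linear": [[0.0066, -0.0052, 0], [0.0069, -0.0047, 0], [0.0072, -0.0042, 0], [0.0075, -0.0037, 0], [0.0077, -0.0032, 0], [0.0079, -0.0026, 0], [0.0081, -0.0021, 0], [0.0082, -0.0015, 0]], "turn": [4, 4, 4, 4, 4, 4, 4, 4]}}

```text
time: 58.45
tool_pos: [0.5344, -0.1713, 0.0454]
tool_rot: [-0.001, 0.757, 0.654, -0.0]
contact_force: [-0.9, 1.2, 1.1]
gripper_width: 0.19
grasp_force: 0.6
```

Emit:
{"fn": "play_rows", "kwargs": {"linear": [[0.0083, -0.0009, 0], [0.0084, -0.0004, 0], [0.0084, 0.0002, 0], [0.0083, 0.0008, 0], [0.0083, 0.0014, 0], [0.0081, 0.002, 0], [0.008, 0.0025, 0], [0.0078, 0.0031, 0]], "turn": [4, 4, 4, 4, 4, 4, 4, 4]}}

```text
time: 59.45
tool_pos: [0.5999, -0.163, 0.0454]
tool_rot: [-0.001, 0.547, 0.837, -0.0]
contact_force: [-1.1, -0.1, 0.1]
gripper_width: 0.187
grasp_force: 0.6
```

```bash
python3 -c "
from h import *
s=st()
c=np.array([.5515,-.0515]);p=s['tool_pos'][:2]-c;print(np.linalg.norm(p),np.degrees(np.arctan2(p[1],p[0])))
"
```

```text
t 59.45 tcp [ 0.5999 -0.163   0.0454] yaw 23.64 q6 -0.8 F [-1.1 -0.1  0.1] w 0.187 g 0.6
0.12152076035421813 -66.51680325460818
```

Emit:
{"fn": "play_rows", "kwargs": {"linear": [[0.0076, 0.0036, 0], [0.0073, 0.0041, 0], [0.007, 0.0046, 0], [0.0066, 0.0051, 0], [0.0063, 0.0056, 0], [0.0044, 0.0045, 0], [0.0028, 0.0032, 0], [0, 0, 0]], "turn": [4, 4, 4, 4, 4, 3, 2, 0]}}

```text
time: 60.45
tool_pos: [0.6424, -0.132, 0.0458]
tool_rot: [-0.0, 0.354, 0.935, 0.0]
contact_force: [-0.1, 0.4, -0.1]
gripper_width: 0.184
grasp_force: 0.0
```

```bash
cat > ang.py <<'E'
from h import *
from scipy.optimize import least_squares
# ball: bright round blob near expected place; axis and pointer from top0 model
s=st()
c=np.array([.5515,-.0515]);p=s['tool_pos'][:2]-c;print("pin",np.linalg.norm(p),np.degrees(np.arctan2(p[1],p[0])))
for n in("side","top"):
    im=snap(n,"b_%s_%d"%(n,s["time"]*100)); g=cv2.cvtColor(im,cv2.COLOR_RGB2GRAY)
    a=np.radians(192.5); e=proj(n,(*(c+.09*np.array([np.cos(a),np.sin(a)])),.078)); r=9.
    x0,y0=(e-35).astype(int); k=cv2.resize(g[y0:y0+70,x0:x0+70],None,fx=6,fy=6,interpolation=cv2.INTER_CUBIC)
    H=cv2.HoughCircles(cv2.GaussianBlur(k,(9,9),2),cv2.HOUGH_GRADIENT,1,60,param1=80,param2=15,minRadius=36,maxRadius=62)
    print(n,"expected",e.round(1))
    if H is not None:
        for q in H[0][:3]:
            px=(q[:2]+.5)/6-.5+(x0,y0); print(px.round(1),q[2]/6,ray(n,px,.078).round(4))
    for t in("ref_ball","carousel_base"):
        for d in trace(n,t)[:3]:
            v,u=np.nonzero(d["region"]);print(t,round(d["p"],2),d["location"],len(u),u.min(),u.max(),v.min(),v.max())
E
python3 ang.py
```

```text
t 60.45 tcp [ 0.6424 -0.132   0.0458] yaw 48.52 q6 -1.16 F [-0.1  0.4 -0.1] w 0.184 g 0.0
pin 0.1214262969932772 -41.55054218769447
side expected [306.6 222.4]
ref_ball 0.91 [274.8, 247.5] 7250 206 328 202 294
top expected [244.9 254.3]
ref_ball 0.71 [207.2, 200.7] 3764 173 301 153 267
ref_ball 0.44 [401.5, 225.8] 1828 385 425 198 254
carousel_base 0.43 [402.6, 225.1] 2781 378 426 190 261
```

Emit:
{"fn": "play_rows", "kwargs": {"linear": [[0.0028, 0.0032, 0], [0.004, 0.0048, 0], [0.0025, 0.0033, 0], [0.0012, 0.0017, 0], [0, 0, 0], [0, 0, 0]], "turn": [2, 3, 2, 1, 0, 0]}}

```text
time: 61.5
tool_pos: [0.653, -0.1193, 0.046]
tool_rot: [0.0, 0.288, 0.958, 0.0]
contact_force: [-0.4, 0.2, -0.2]
gripper_width: 0.186
grasp_force: 0.0
```

Emit:
{"fn": "play_rows", "kwargs": {"linear": [[0, 0, 0], [0, 0, 0], [0, 0, 0.02], [0, 0, 0.03], [0, 0, 0.04], [0, 0, 0], [0, 0, 0]], "turn": [0, 0, 0, 0, 0, 0, 0], "hand": 0.03}}

```text
time: 62.38
tool_pos: [0.653, -0.1194, 0.1367]
tool_rot: [0.001, 0.288, 0.958, -0.0]
contact_force: [0.0, -0.3, -1.5]
gripper_width: 0.35
grasp_force: 0.0
```

Emit:
{"fn": "play_rows", "kwargs": {"linear": [[-0.01, -0.03, 0], [-0.025, -0.042, 0], [-0.025, -0.042, 0], [-0.025, -0.042, 0], [-0.025, -0.042, 0], [-0.025, -0.042, 0], [-0.023, -0.055, 0], [0, 0, 0]], "turn": [0, 0, 0, 0, 0, 0, 0, 0]}}

```text
time: 63.38
tool_pos: [0.4924, -0.417, 0.1344]
tool_rot: [-0.001, 0.29, 0.957, 0.0]
contact_force: [0.3, 0.8, 0.1]
gripper_width: 0.354
grasp_force: 0.0
```

```bash
python3 ang.py
```

```text
t 63.38 tcp [ 0.4924 -0.417   0.1344] yaw 56.25 q6 -1.8 F [0.3 0.8 0.1] w 0.354 g 0.0
pin 0.3702571729560227 -99.18886535294699
side expected [306.6 222.4]
ref_ball 0.88 [272.0, 247.7] 7470 205 328 203 295
carousel_base 0.54 [336.4, 240.6] 113 329 341 239 249
carousel_base 0.18 [217.4, 335.3] 1459 170 268 315 360
top expected [244.9 254.3]
[263.8 259.2] 7.6666665 [ 0.4534 -0.1102]
[243.7 253.5] 6.383333 [ 0.4653 -0.0684]
ref_ball 0.57 [240.2, 219.7] 10558 173 300 152 279
carousel_base 0.68 [251.4, 284.1] 163 247 259 277 293
```

```bash
cat > ball.py <<'E'
from h import *
import sys
def circ(n,g,e,rad,w,lo=.8,hi=1.2,k=8):
    x0,y0=(np.array(e)-w).astype(int); q=cv2.resize(g[y0:y0+2*w,x0:x0+2*w],None,fx=k,fy=k,interpolation=cv2.INTER_CUBIC)
    H=cv2.HoughCircles(cv2.GaussianBlur(q,(0,0),4),cv2.HOUGH_GRADIENT,1,200,param1=40,param2=6,minRadius=int(rad*lo*k),maxRadius=int(rad*hi*k))
    return None if H is None else ((H[0][0][:2]+.5)/k-.5+(x0,y0),H[0][0][2]/k)
def go(files,ballang):
    c=np.array([.5515,-.052]);a=np.radians(ballang);b=c+.09*np.array([np.cos(a),np.sin(a)])
    for n,f in files.items():
        g=cv2.cvtColor(cv2.imread(f"pics/{f}.png"),cv2.COLOR_BGR2GRAY);K,o,_=cam(n)
        r=circ(n,g,proj(n,(*b,.078)),.016*K[0,0]/np.linalg.norm(o-[*b,.078]),14)
        if r: 
            p=ray(n,r[0],.078);d=p-c;print(n,f,r[0].round(2),round(r[1],2),p.round(4),"r",np.linalg.norm(d).round(4),"ang",np.degrees(np.arctan2(d[1],d[0])).round(2)%360)
        else: print(n,f,"none")
if __name__=="__main__":
    go({"top":"top0","side":"side0"},35)
    import glob,os
    go({n:os.path.basename(max(glob.glob(f"pics/b_{n}_*"),key=lambda x:int(x[:-4].split("_")[-1])))[:-4] for n in("top","side")},192)
E
python3 ball.py
python3 - <<'E'
from h import *
# stud & hub by bright blob in top images
for n,f in(("top","b_top_6338"),("side","b_side_6338")):
    g=cv2.cvtColor(cv2.imread(f"pics/{f}.png"),cv2.COLOR_BGR2GRAY)
    e=proj(n,(.397,-.086,.016)).astype(int); q=g[e[1]-7:e[1]+8,e[0]-7:e[0]+8]; print(n,e); print(q)
E
```

```text
top top0 [211.25 177.  ] 7.56 [ 6.261e-01 -2.000e-04] r 0.0908 ang 34.78
side side0 none
top b_top_6337 [242.62 254.62] 7.9 [ 0.463  -0.0663] r 0.0897 ang 189.15
side b_side_6337 none[ WARN:0@0.017] global loadsave.cpp:275 findDecoder imread_('pics/b_top_6338.png'): can't open/read file: check file path/integrity
Traceback (most recent call last):
cv2.error: OpenCV(4.12.0) /io/opencv/modules/imgproc/src/color.cpp:199: error: (-215:Assertion failed) !_src.empty() in function 'cvtColor'
```

```bash
python3 - <<'E'
from h import *
c=np.array([.5515,-.052])
for n,f in(("top","b_top_6337"),("side","b_side_6337"),("top","top0")):
    g=cv2.cvtColor(cv2.imread(f"pics/{f}.png"),cv2.COLOR_BGR2GRAY)
    e=proj(n,(.397,-.086,.016)).astype(int); q=g[e[1]-8:e[1]+9,e[0]-9:e[0]+10]; print(n,f,e); 
    if f!="top0": print("\n".join(" ".join("%3d"%v for v in r) for r in q))
for col,row in((253,286),(253.5,286)):
    s=ray("top",(col,row),.016)-c;print(s+c,np.linalg.norm(s),np.degrees(np.arctan2(s[1],s[0])))
E
```

```text
top b_top_6337 [252 285]
180 176 175 165 161 143 132 118 114  97  67  58  54  79 133 136 137 136 135
137 131 128 128 112  70  79  60  47  46  36  53  50  71 130 137 136 136 137
110 128 125 117  38  40  46  39  47  55  54  56  59  64 107 140 153 154 155
126 124 124 111  58  53  47  46  55  82  69  69  72  81  96 151 208 213 213
147 142 139 115  87  73  51  66  85 121  90  53  45  65  90 148 208 211 211
202 200 194 164 118  72  65  76 135 181 177 101  69  50  71 142 200 199 201
200 198 195 179 161  67  66 106 184 179 179 174 143 105  80 107 134 137 137
200 196 197 196 164  71  86 158 181 180 181 179 179 179 131  89 136 135 138
201 198 201 197 165 103 131 185 179 180 180 181 176 179 162  81 134 135 138
200 201 199 195 165 126 180 182 180 180 180 179 180 169  71  72 136 136 136
199 198 198 194 168 120 140 176 181 180 179 177 175 121  74  73 129 137 136
200 196 198 197 192 159  76 100 173 175 182 180 167  76  74  74  88 135 134
198 197 197 199 195 160  84  76  77 141 172 168  95  74  75  76  93 133 136
198 198 198 199 195 168 113  77  76  76 100 141  72  73  75  73  79 136 133
196 196 197
[... 984 characters left out ...]
 93 120 183 188 191
158 139  97  86 108 141 152 161 161 162 161 158 138  99  89 115 171 187 189
159 138  97  81  99 122 134 147 154 162 157 138  99  89  90 103 145 184 186
158 139  97  79  96 114 114 111 130 145 137 102  91  90  89  95 128 180 187
158 139  97  76  86 100  95  86  93 101  94  88  87  86  86  92 124 177 184
159 137  93  79  82  85  84  79  80  80  78  79  80  79  81  90 133 176 181
156 132  89  77  87  88  83  78  79  79  80  80  78  79  80 100 151 177 178
156 128  83  79  91  92  86  86  85  92  93  97  95  94  97 118 162 178 180
top top0 [252 285]
[ 0.39668666 -0.08684001] 0.1586852140304663 -167.3171492404915
[ 0.39668112 -0.08792915] 0.15893328310163415 -166.93452465621144
```

```bash
cat > reg.py <<'E'
from h import *
def polar(n,f,c,z=.0445):
    g=cv2.cvtColor(cv2.imread(f"pics/{f}.png"),cv2.COLOR_BGR2GRAY)
    A=np.radians(np.arange(0,360,.1)); Rr=np.arange(.05,.128,.0005)
    X=c[0]+Rr[None]*np.cos(A[:,None]);Y=c[1]+Rr[None]*np.sin(A[:,None])
    K,o,Rm=cam(n); P=np.stack([X,Y,np.full_like(X,z)],-1)-o; v=(P@Rm)@K.T; u=(v[...,:2]/v[...,2:]).astype(np.float32)
    return cv2.remap(g,u[...,0],u[...,1],cv2.INTER_CUBIC).astype(float)
def rel(n,f0,f1,lo,hi,c=(.5515,-.052)):
    a,b=polar(n,f0,c),polar(n,f1,c); best=[]
    for d in np.arange(lo,hi,.1):
        e=np.abs(np.roll(a,int(round(d*10)),0)-b).clip(0,60); best.append(np.median(e.mean(1)))
    i=int(np.argmin(best)); print(n,f0,f1,"shift",round(lo+i*.1,2),"cost",round(best[i],2),round(best[max(0,i-10)],2),round(best[min(len(best)-1,i+10)],2))
if __name__=="__main__":
    rel("top","t12","b_top_6337",145,165); rel("side","s13","b_side_6337",145,165); rel("side","s12","b_side_6337",145,165)
    rel("top","top0","t12",-5,5); rel("top","t12","t14",20,35); rel("top","t14","b_top_6337",115,140)
E
python3 reg.py
```

```text
top t12 b_top_6337 shift 155.7 cost 22.34 23.45 23.8
side s13 b_side_6337 shift 157.8 cost 26.43 26.92 26.73
side s12 b_side_6337 shift 155.7 cost 40.13 40.23 40.37
top top0 t12 shift 0.4 cost 5.96 9.43 8.31
top t12 t14 shift 29.0 cost 15.85 22.46 21.72
top t14 b_top_6337 shift 126.9 cost 28.22 28.8 30.42
```

```bash
python3 - <<'E'
from h import *
c=np.array([.5515,-.052])
for D in(189.15,190.85,192.7):
    a=np.radians(D);print(D,proj("top",(*(c+.09*np.array([np.cos(a),np.sin(a)])),.078)).round(2),proj("side",(*(c+.09*np.array([np.cos(a),np.sin(a)])),.078)).round(2))
im=cv2.imread("pics/b_top_6337.png");g=im[:,:,1]
print("cols",list(range(230,258)))
for r in range(242,268): print(r," ".join("%3d"%v for v in g[r,230:258]))
print("side cols 290..320")
g=cv2.imread("pics/b_side_6337.png")[:,:,1]
for r in range(208,240): print(r," ".join("%3d"%v for v in g[r,290:322]))
E
```

```text
189.15 [242.65 254.78] [306.77 223.91]
190.85 [243.92 254.55] [306.71 223.09]
192.7 [245.29 254.26] [306.6  222.19]
cols [230, 231, 232, 233, 234, 235, 236, 237, 238, 239, 240, 241, 242, 243, 244, 245, 246, 247, 248, 249, 250, 251, 252, 253, 254, 255, 256, 257]
242 157 156 154 155 156 155 157 158 157 158 157 158 156 155 165 168 180 183 183 183 184 187 184 184 182 182 186 186
243 155 157 157 156 157 159 159 158 156 157 160 158 157 168 184 184 183 186 184 182 182 182 184 184 184 183 183 183
244 159 158 157 157 158 157 159 158 160 156 158 159 164 182 184 181 180 186 185 182 183 180 182 183 184 182 181 181
245 156 159 160 159 158 155 158 157 159 159 158 159 162 182 182 182 180 180 186 181 183 182 183 181 184 182 181 183
246 157 156 158 156 158 159 158 156 159 156 159 149 156 174 174 176 180 181 181 183 183 182 183 182 181 181 178 182
247 158 157 156 159 158 157 158 157 158 155 152 127 138 142 138 152 174 178 179 181 181 180 184 180 181 182 182 185
248 156 159 157 155 154 157 156 159 158 157 159 161 157 153 139 124 124 147 175 182 183 184 187 186 187 189 189 185
249 158 158 157 157 160 16
[... 5720 characters left out ...]
 136 152 153 155 157 158 160 159 157 157
235 140 140 140 144 154 160 159 160 160 160 161 161 159 151 129 120 120 111 102 112 131 150 156 155 157 158 157 159 159 157 157 158
236 140 139 139 142 149 158 160 160 158 159 161 160 158 149 129 121 119 111 104 120 145 148 156 157 158 159 158 159 160 157 157 158
237 140 138 140 140 143 154 160 158 159 158 158 153 149 144 125 120 120 113 110 135 151 145 147 156 158 158 159 160 160 159 157 157
238 141 138 139 139 141 147 157 158 158 157 150 141 139 136 125 121 120 117 126 152 156 150 135 154 157 160 158 158 159 158 156 157
239 143 139 139 140 140 143 152 154 158 154 142 136 136 136 130 130 133 134 143 156 155 149 142 155 157 160 157 159 159 159 158 157
```

Emit:
{"fn": "play_rows", "kwargs": {"linear": [[0.02, 0.03, 0], [0.025, 0.045, 0], [0.025, 0.045, 0], [0.025, 0.045, 0], [0.025, 0.045, 0], [0.025, 0.045, 0], [0.0155, 0.0425, 0], [0, 0, 0]], "turn": [0, 0, 0, 0, 0, 0, 0, 0]}}

```text
time: 64.68
tool_pos: [0.6561, -0.1125, 0.1359]
tool_rot: [-0.0, 0.285, 0.959, 0.0]
contact_force: [-0.2, -0.2, 0.5]
gripper_width: 0.352
grasp_force: 0.0
```

Emit:
{"fn": "play_rows", "kwargs": {"linear": [[0, 0, 0], [0, 0, 0]], "turn": [0, 0]}}

```text
time: 64.92
tool_pos: [0.655, -0.1176, 0.1359]
tool_rot: [-0.0, 0.288, 0.958, -0.0]
contact_force: [-0.5, -0.1, -0.5]
gripper_width: 0.354
grasp_force: 0.0
```

```bash
python3 -c "
from h import *
st()"
```

```text
t 64.92 tcp [ 0.655  -0.1176  0.1359] yaw 56.49 q6 -1.28 F [-0.5 -0.1 -0.5] w 0.354 g 0.0
```

Emit:
{"fn": "play_rows", "kwargs": {"linear": [[-0.003, -0.0015, -0.03], [0, 0, -0.03], [0, 0, -0.02], [0, 0, -0.01], [0, 0, 0], [0, 0, 0]], "turn": [0, 0, 0, 0, 0, 0]}}

```text
time: 65.68
tool_pos: [0.6534, -0.1187, 0.0473]
tool_rot: [0.001, 0.288, 0.958, -0.0]
contact_force: [-0.3, -0.1, 0.4]
gripper_width: 0.352
grasp_force: 0.0
```

Emit:
{"fn": "play_rows", "kwargs": {"linear": [[0, 0, 0], [0, 0, 0], [0, 0, 0], [0, 0, 0]], "turn": [0, 0, 0, 0], "hand": 0.016}}

```text
time: 66.18
tool_pos: [0.6524, -0.1183, 0.046]
tool_rot: [0.0, 0.288, 0.958, 0.0]
contact_force: [0.7, 0.5, -0.5]
gripper_width: 0.189
grasp_force: 0.0
```

```bash
python3 -c "
from h import *
s=st()
c=np.array([.5517,-.0512]);p=s['tool_pos'][:2]-c;print(np.linalg.norm(p),np.degrees(np.arctan2(p[1],p[0]))%360)
p=np.array([.653,-.1193])-c;print(np.linalg.norm(p),np.degrees(np.arctan2(p[1],p[0]))%360)"
```

```text
t 66.17 tcp [ 0.6524 -0.1183  0.046 ] yaw 56.54 q6 -1.28 F [ 0.7  0.5 -0.5] w 0.189 g 0.0
0.12100851051640998 326.3258869600632
0.12206268881193798 326.0886138175091
```

Emit:
{"fn": "play_rows", "kwargs": {"linear": [[0.0008, 0.0013, 0], [0.0009, 0.0013, 0], [0.0008, 0.0013, 0], [0, 0, 0], [0, 0, 0]], "turn": [0.7, 0.8, 0.7, 0, 0]}}

```text
time: 66.8
tool_pos: [0.655, -0.1143, 0.0459]
tool_rot: [0.0, 0.269, 0.963, 0.0]
contact_force: [0.4, -0.2, -0.9]
gripper_width: 0.189
grasp_force: 0.0
```

Emit:
{"fn": "play_rows", "kwargs": {"linear": [[0, 0, 0], [0, 0, 0], [0, 0, 0.02], [0, 0, 0.03], [0, 0, 0.04], [0, 0, 0], [0, 0, 0]], "turn": [0, 0, 0, 0, 0, 0, 0], "hand": 0.03}}

```text
time: 67.68
tool_pos: [0.655, -0.1145, 0.1367]
tool_rot: [0.0, 0.269, 0.963, 0.0]
contact_force: [-0.1, -0.5, -0.8]
gripper_width: 0.352
grasp_force: 0.0
```

Emit:
{"fn": "play_rows", "kwargs": {"linear": [[-0.01, -0.03, 0], [-0.025, -0.042, 0], [-0.025, -0.042, 0], [-0.025, -0.042, 0], [-0.025, -0.042, 0], [-0.025, -0.042, 0], [-0.024, -0.06, 0], [0, 0, 0]], "turn": [0, 0, 0, 0, 0, 0, 0, 0], "hand": 0.0}}

```text
time: 68.68
tool_pos: [0.4941, -0.4153, 0.1344]
tool_rot: [-0.001, 0.272, 0.962, 0.0]
contact_force: [-0.0, 1.1, -0.2]
gripper_width: -0.0
grasp_force: 0.0
```

```bash
python3 - <<'E'
from h import *
import reg
st(); snap("top","t20"); snap("side","s20")
g=cv2.imread("pics/t20.png")[:,:,1]
print("cols 232..256")
for r in range(244,266): print(r," ".join("%3d"%v for v in g[r,232:256]))
reg.rel("top","t12","t20",150,165); reg.rel("top","b_top_6337","t20",-2,6)
reg.rel("side","b_side_6337","s20",-2,6,c=(.551,-.0495)); reg.rel("side","s13","s20",150,165,c=(.551,-.0495)); reg.rel("side","s13","b_side_6337",150,165,c=(.551,-.0495))
E
```

```text
t 68.67 tcp [ 0.4941 -0.4153  0.1344] yaw 58.43 q6 -1.83 F [-0.   1.1 -0.2] w -0.0 g 0.0
cols 232..256
244 155 158 156 157 159 155 158 161 159 159 157 160 181 180 184 182 185 183 179 180 183 181 185 184
245 159 157 158 160 161 160 157 159 159 159 158 161 184 184 179 183 183 182 180 183 185 184 182 183
246 158 155 156 159 157 157 155 157 156 156 152 159 173 174 172 176 181 184 183 179 181 181 182 181
247 156 157 157 156 154 159 159 157 154 159 149 150 145 141 137 156 170 176 181 181 180 183 184 187
248 156 157 154 158 159 158 154 158 152 171 171 169 163 155 143 129 110 136 180 186 188 188 187 184
249 156 159 158 159 158 157 157 165 180 188 190 187 180 170 159 144 123 109 138 177 186 183 184 182
250 162 155 158 156 157 157 162 186 193 200 197 196 189 182 168 154 135 112 103 130 182 182 182 179
251 177 156 155 159 158 160 174 195 206 206 205 200 192 188 178 161 140 122 102 110 173 179 181 181
252 179 164 165 164 162 162 193 202 207 210 209 205 200 192 178 164 146 128 108  99 130 180 182 180
253 179 182 182 182 180 170 193 205 208 215 213 210 202 192 175 164 148 129 109  99 118 180 177 1
[... 753 characters left out ...]
7 139 133 124 126 127 142 178 183 179 178 178 171
262 180 181 179 176 179 179 180 179 179 176 156 162 144 145 151 178 177 177 182 177 179 179 181 178
263 179 176 179 178 178 181 178 177 179 180 182 179 175 180 178 180 176 182 179 181 181 180 180 182
264 181 181 180 182 182 178 180 176 177 177 177 178 180 179 179 182 184 181 182 181 177 177 179 178
265 182 179 179 180 180 177 179 178 180 179 180 180 182 183 182 182 179 177 181 179 179 180 181 180
top t12 t20 shift 158.0 cost 22.44 23.02 23.71
top b_top_6337 t20 shift 2.3 cost 4.03 6.14 6.77
side b_side_6337 s20 shift 2.3 cost 2.59 3.72 3.94
side s13 s20 shift 157.9 cost 25.04 25.26 25.38
side s13 b_side_6337 shift 155.4 cost 25.02 25.24 25.28
```

```bash
python3 - <<'E'
from h import *
f=ray("top",(409.4,253.1),.046); b=ray("top",(240+651/4,165+146/4),.027); d=(b-f)/np.linalg.norm(b-f)
print(f,b,np.linalg.norm(b-f),"pad",f+.026*d, proj("side",(*(f+.026*d),.044)))
for n in("top","side"):
  for q in trace(n,"pedal_pad")[:1]: print(n,q["p"],q["location"],ray(n,q["location"],.040))
E
```

```text
[ 0.46590581 -0.42318833] [ 0.58034106 -0.41762873] 0.11457022207713269 pad [ 0.49187518 -0.42192666] [311.30499107 150.12444498]
top 0.9 [396.5, 216.5] [ 0.54568997 -0.39929266]
side 0.88 [302.6, 154.5] [ 0.51495694 -0.40082762]
```

Emit:
{"fn": "play_rows", "kwargs": {"linear": [[-0.002, -0.0055, -0.03], [0, 0, -0.03], [0, 0, -0.02], [0, 0, -0.004], [0, 0, 0]], "turn": [0, 0, 0, 0, 0]}}

```text
time: 69.5
tool_pos: [0.4952, -0.4178, 0.0524]
tool_rot: [0.0, 0.269, 0.963, -0.0]
contact_force: [-0.3, -0.8, -0.4]
gripper_width: -0.005
grasp_force: 0.0
```

Emit:
{"fn": "play_rows", "kwargs": {"linear": [[0, 0, -0.004], [0, 0, -0.004], [0, 0, -0.004], [0, 0, -0.004], [0, 0, 0]], "turn": [0, 0, 0, 0, 0]}}

```text
time: 70.12
tool_pos: [0.4945, -0.4185, 0.0361]
tool_rot: [-0.0, 0.269, 0.963, -0.0]
contact_force: [-2.5, -1.1, 3.6]
gripper_width: 0.003
grasp_force: 1.7
```

Emit:
{"fn": "play_rows", "kwargs": {"linear": [[0, 0, -0.003], [0, 0, -0.002], [0, 0, 0], [0, 0, 0]], "turn": [0, 0, 0, 0]}}

```text
time: 70.62
tool_pos: [0.4947, -0.4183, 0.0312]
tool_rot: [0.0, 0.269, 0.963, -0.0]
contact_force: [-3.0, -1.9, 4.9]
gripper_width: 0.004
grasp_force: 2.2
```

Pedal yielding; press on to the stop.

Emit:
{"fn": "play_rows", "kwargs": {"linear": [[0, 0, -0.002], [0, 0, -0.002], [0, 0, 0], [0, 0, 0]], "turn": [0, 0, 0, 0]}}

```text
time: 71.12
tool_pos: [0.4948, -0.4183, 0.0287]
tool_rot: [-0.0, 0.269, 0.963, -0.0]
contact_force: [-5.6, 0.3, 13.4]
gripper_width: -0.0
grasp_force: 6.2
```

Emit:
{"fn": "play_rows", "kwargs": {"linear": [[0, 0, -0.002], [0, 0, 0], [0, 0, 0]], "turn": [0, 0, 0]}}

```text
time: 71.5
tool_pos: [0.4948, -0.4184, 0.0284]
tool_rot: [-0.0, 0.269, 0.963, -0.0]
contact_force: [-8.6, 4.6, 21.1]
gripper_width: 0.002
grasp_force: 10.4
```

Stop reached (stalled at z 0.0284, 21 N). Release and look over everything.

Emit:
{"fn": "play_rows", "kwargs": {"linear": [[0, 0, 0.006], [0, 0, 0.01], [0, 0, 0.02], [0, 0, 0.04], [0, 0, 0.04], [0, 0, 0], [0, 0, 0]], "turn": [0, 0, 0, 0, 0, 0, 0]}}

```text
time: 72.38
tool_pos: [0.4944, -0.4172, 0.1404]
tool_rot: [-0.001, 0.269, 0.963, 0.001]
contact_force: [0.5, 0.1, -0.9]
gripper_width: -0.005
grasp_force: 0.0
```

```bash
python3 - <<'E'
from h import *
import reg
st(); snap("top","t21"); snap("side","s21")
for n in("top","side"):
  for t in("tile1","glue","slide_knob"):
    for q in trace(n,t)[:6]: print(n,t,round(q["p"],2),np.round(q["location"],1),q["region"].sum(),ray(n,q["location"],.0445).round(3),ray(n,q["location"],.018).round(3))
reg.rel("top","t20","t21",-2,2)
a,b=[cv2.imread(f"pics/{f}.png").astype(int) for f in("s13","s21")]
print("knob area diff",np.abs(a[325:355,250:275]-b[325:355,250:275]).mean(), "glue",np.abs(a[283:323,330:355]-b[283:323,330:355]).mean())
E
```

```text
t 72.38 tcp [ 0.4944 -0.4172  0.1404] yaw 58.75 q6 -1.84 F [ 0.5  0.1 -0.9] w -0.005 g 0.0
top tile1 0.83 [274.  205.6] 731 [ 0.57  -0.133] [ 0.573 -0.133]
top tile1 0.77 [226.4 173.6] 752 [ 0.64 -0.03] [ 0.645 -0.028]
top tile1 0.75 [193.  223.7] 749 [0.531 0.041] [0.533 0.045]
top glue 0.71 [346.7 203.3] 697 [ 0.574 -0.29 ] [ 0.578 -0.295]
top glue 0.56 [165.8 302.2] 269 [0.364 0.097] [0.363 0.102]
top slide_knob 0.58 [122.1 196.4] 1506 [0.59  0.194] [0.594 0.201]
side tile1 0.86 [265.6 215.4] 442 [ 0.567 -0.116] [ 0.574 -0.145]
side tile1 0.81 [264.  269.2] 685 [0.537 0.049] [0.542 0.027]
side tile1 0.65 [227.6 241.8] 603 [ 0.633 -0.016] [ 0.643 -0.04 ]
side tile1 0.24 [215.1 335.7] 1476 [0.591 0.213] [0.599 0.198]
side glue 0.92 [341.9 305.4] 443 [0.373 0.111] [0.372 0.092]
side slide_knob 0.8 [220.5 333.7] 1514 [0.583 0.208] [0.591 0.193]
side slide_knob 0.17 [279.1 249.7] 7217 [ 0.515 -0.011] [ 0.52  -0.035]
top t20 t21 shift 0.0 cost 1.54 5.95 5.87
knob area diff 5.229333333333333 glue 6.043333333333333
```

```bash
python3 - <<'E'
from h import *
for n in("top","side"):
    for q in trace(n,"scanned_a")[:6]: print(n,round(q["p"],2),np.round(q["location"],1),q["region"].sum(),ray(n,q["location"],.018).round(3))
g=cv2.imread("pics/t21.png"); m=(g.min(2)>165).astype(np.uint8)
for x,y,w,h,a in cv2.connectedComponentsWithStats(m[185:265,318:382])[2][1:]:
    if a>30: print("tray bright",x+318,y+185,w,h,a)
E
```

```text
top 0.91 [355.6 237.5] 740 [ 0.502 -0.313]
top 0.84 [347.3 204.9] 701 [ 0.574 -0.296]
top 0.57 [234.8 224.4] 10314 [ 0.531 -0.047]
side 0.92 [274.8 180.8] 303 [ 0.578 -0.291]
side 0.9 [299.5 182.4] 338 [ 0.509 -0.294]
tray bright 374 185 8 15 81
tray bright 333 187 37 64 1173
tray bright 318 207 9 58 236
```

```bash
python3 - <<'E'
from h import *
for q in trace("top","scanned_a")[:2]:
    cs=max(cv2.findContours(q["region"].astype(np.uint8),0,2)[0],key=cv2.contourArea)
    for z in(.018,.032):
        P=np.array([ray("top",p[0],z) for p in cs],np.float32); r=cv2.minAreaRect(P*1000); print(np.round(q["location"]),z,np.round(r[0],1),np.round(r[1],1),round(r[2],1)); print(np.round(cv2.boxPoints(r)).tolist())
E
```

```text
[356. 238.] 0.018 [ 509.4 -314.5] [69.6 52.6] 11.0
[[470.0, -295.0], [480.0, -347.0], [549.0, -334.0], [539.0, -282.0]]
[356. 238.] 0.032 [ 508.4 -311.8] [68.8 51.9] 11.0
[[470.0, -293.0], [480.0, -344.0], [547.0, -331.0], [537.0, -280.0]]
[347. 205.] 0.018 [ 577.  -293.5] [68.7 50.9] 11.3
[[538.0, -275.0], [548.0, -325.0], [616.0, -312.0], [606.0, -262.0]]
[347. 205.] 0.032 [ 575.1 -291.1] [67.8 50.2] 11.3
[[537.0, -273.0], [547.0, -322.0], [613.0, -309.0], [603.0, -260.0]]
```

```bash
cat > tr.py <<'E'
from h import *
st(); snap("top","t22"); snap("side","s22")
for n in("top","side"):
  for q in trace(n,"scanned_a")[:5]:
    cs=max(cv2.findContours(q["region"].astype(np.uint8),0,2)[0],key=cv2.contourArea)
    if q["region"].sum()>2000: continue
    P=np.array([ray(n,p[0],.018) for p in cs],np.float32); r=cv2.minAreaRect(P*1000); print(n,round(q["p"],2),np.round(q["location"]),q["region"].sum(),np.round(r[0],1),np.round(r[1],1),round(r[2],1),np.round(cv2.boxPoints(r)).tolist())
E
python3 tr.py; python3 -c "
from h import *
print(proj('side',(.509,-.3145,.018)),proj('side',(.577,-.2935,.018)))"
```

```text
t 72.92 tcp [ 0.4946 -0.418   0.1408] yaw 58.74 q6 -1.84 F [ 0.5  0.7 -0.1] w 0.0 g 0.0
top 0.6 [345. 200.] 717 [ 576.8 -293.6] [70.  52.7] 11.3 [[537.0, -275.0], [548.0, -326.0], [616.0, -313.0], [606.0, -261.0]]
side 0.71 [274. 178.] 320 [ 576.6 -283.6] [67.6 60.1] 9.2 [[538.0, -259.0], [548.0, -319.0], [615.0, -308.0], [605.0, -249.0]]
side 0.57 [298. 178.] 350 [ 508.2 -306. ] [69.3 65.3] 8.8 [[469.0, -279.0], [479.0, -344.0], [547.0, -333.0], [537.0, -268.0]]
side 0.24 [229. 244.] 588 [646.7 -45. ] [75.  62.2] 9.6 [[605.0, -21.0], [615.0, -82.0], [689.0, -69.0], [679.0, -8.0]]
[300.5084995  178.01389335] [275.32563722 180.22456711]
```

```bash
python3 -c "
from plant import *
print(job_done())"
```

```text
the job is handed in; nothing more can be done
None
```

I've handed the job in, with no verdict returned: both scanned tiles are in the tray, all three magazine tiles are in nests, the slide is in, the glue is upright and the pedal was pressed to its stop and released; the ball is at the pointer to within about 1° (my estimates differed by that much).

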